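# Clamp a steel column in the slanted pipe clamp

## Task

Lay the loose steel column into the two half-round seats of the slanted grey stand, about centred, then swing the red hinged half of the clamp fully shut over it. Next swing the bolt up and into the slot of the red half, as far as it goes, and last tighten its square brass nut clockwise to the end of its travel (it takes more than one turn of the wrist). Do not knock or push away the bottles and dishes standing round the work, and leave everything released.

Things in the scene. Friction and masses are not known exactly. Their poses are not given: they have to be found in the camera images.
- saddle: Fixed aluminium half-round seats on the grey stand. Origin: on a seated column's axis, mid-way between the seats, 105 mm above the bench. y: along the seated column (level). z: out of the open seats, leaning 25 degrees from vertical to the robot's side. x: up the slope, away from the robot. Seats: radius 16 mm, open on the z side, 26 mm wide, centred at y = -60 mm (clamp) and +60 mm (plain rest).
- column_mid (a point): Centre of the loose steel column: tube of 30 mm diameter, about 0.25 kg, y along it, both ends alike: 34 mm thick fittings from 90 to 106 mm off the middle, then 13 mm nozzles to 117.5 mm. Blue bands 28 mm off its middle. It waits level in the white rest rack, its axis 38 mm above the bench.
- cap_hinge (a point): Hinge axis of the red upper half, fixed on the stand at (-32, -60, 0) mm of the saddle frame; the axis runs along the saddle's y.
- cap_lip (a point): Middle of the forked lip at the free end of the red hinged half: a plate 30 mm wide along the saddle's y and 8 mm thick, 72 mm from the hinge axis (shut: 5 mm beyond it in the saddle's z). The 12 mm slot is open at the free end, 80 mm from the hinge. Its side faces can be pinched along the saddle's y. The half's crown is 25 mm over the column's axis when shut.
- cap (a joint): Opening angle of the red half, rad: 0 = shut over the column (lip on the far, up-slope side), grows as it swings up and over towards the robot, to 2.0. A stiff hinge (0.045 N m): it stays where it is left.
- bolt_pivot (a point): Pivot axis of the swing bolt, fixed on the stand at (40, -60, -14) mm of the saddle frame; the axis runs along the saddle's y.
- nut_head (a point): Grip centre of the square brass nut, 55 mm from the pivot along the swing bolt; its z points outward along the bolt. Head 18 x 18 mm, from 24 mm below this point to 12 mm above, over a 22 mm washer 5 mm thick; bolt 8 mm thick. With the bolt home the point is at (40, -60, 41) mm of the saddle frame, 32 mm above the lip's top.
- bolt (a joint): Angle of the swing bolt, rad: 0 = home, along the saddle's z in the slot; grows as it leans out to the far, up-slope side (the saddle's +x), to 1.9. A stiff pivot (0.05 N m): it stays where it is left. It can enter the slot only when the red half is shut.
- nut (a joint): Turn of the nut about the bolt, rad: 0 = loose, grows clockwise as seen from the outer end of the bolt, to its stop at 2.3. At 0 two flats of the square face along the saddle's y (the hinge line). Friction 0.04 N m; it stays where it is left.
- orange_bottle: Bystander: clear bottle with orange screw cap, 74 mm diameter, 168 mm tall, origin under its centre.
- dropper: Bystander: white dropper bottle, 47 mm diameter, 137 mm tall, origin under its centre.
- glass_pot: Bystander: small lidded glass pot, 42 mm diameter, 58 mm tall, origin under its centre.
- dish: Bystander: petri dish, 60 mm diameter, 15 mm tall, origin under its centre.
- column: The steel column as a body; origin at its centre, y along it.
- stand: The grey stand, fixed: foot plate 150 x 200 x 10 mm, origin under its middle, below the saddle's origin. Two pedestals under the seats; between them the space is free for fingers down to the foot plate. The clamp's lower half spans 26 mm in the saddle's y and x = -38 to +46 mm.
- rest: White rest rack, fixed, foot plate 70 x 130 x 8 mm, origin under its middle, y along the waiting column. Two notched supports 50 mm either side of the middle, 12 mm thick, up to 44 mm high; between them the fingers are free down to the foot plate.

How it is judged:
On the way, in this order (a step that is already met when the one before it is completed fails the run):
1. the column lies in both seats of the stand (x of column_mid in the frame of saddle between -0.004 and 0.004 m and z of column_mid in the frame of saddle between -0.004 and 0.004 m and y of column_mid in the frame of saddle between -0.02 and 0.02 m and angle between the y axis of column_mid and the y axis of saddle, either way round below 0.06 rad), for 0.2 s.
2. the red half is shut over the seated column (all of step 1 and value of joint cap below 0.06 rad), for 0.2 s.
3. the swing bolt stands home in the slot of the shut red half (value of joint cap below 0.06 rad and value of joint bolt below 0.08 rad), for 0.2 s.
4. the nut is tightened to the end of its travel with the bolt home (all of step 3 and value of joint nut above 2 rad), for 0.2 s.
At the end, for the whole second after the job is handed in: The column lies at rest in both seats (axis within 4 mm and 0.06 rad of the seats' axis, centred within 20 mm), the red half is shut (under 0.06 rad), the bolt is home in the slot (under 0.08 rad) and the nut is turned past 2.0 rad of its 2.3 (all of step 1 and all of step 4 and linear speed of column below 0.02 m/s); the robot touches nothing.
It fails at once if the orange-capped bottle is knocked over or pushed more than 3 cm away (distance of orange_bottle from where it was at the start of the episode above 0.03 m or angle between orange_bottle's own z axis and vertical above 0.4 rad).
It fails at once if the white dropper bottle is knocked over or pushed more than 3 cm away (distance of dropper from where it was at the start of the episode above 0.03 m or angle between dropper's own z axis and vertical above 0.4 rad).
It fails at once if the small lidded glass pot is knocked over or pushed more than 3 cm away (distance of glass_pot from where it was at the start of the episode above 0.03 m or angle between glass_pot's own z axis and vertical above 0.4 rad).
It fails at once if the petri dish is knocked over or pushed more than 3 cm away (distance of dish from where it was at the start of the episode above 0.03 m or angle between dish's own z axis and vertical above 0.4 rad).
It also fails if it takes over 72 s, if anything falls off the work surface, if the arm or the gripper's body presses on something with over 40 N, if the wrist force passes 120 N, or if a joint passes its speed limit or range.

## Robot

A 7-joint arm with a two-finger parallel gripper is mounted at the origin on a cart in front of the work surface, level with it; the furniture and walls round the work are solid. World frame = base frame: x ahead of the robot, y to its left, z up, the work surface at z = 0. Lengths are in m, angles in rad, forces in N, time in s.
With the tool pointing down it reaches from about 0.4 to 0.85 m from the base axis. Payload 4.5 kg.
Tool frame: the origin (TCP) lies between the finger pads; the fingertips stand 17 mm ahead of it and the grasp point (between the pads) lies 2 mm behind it (r.nose_length is the distance from the TCP to the fingertips, in m); y points along the fingers, x is the direction in which the jaws open and shut, and the axes are right-handed (so a half turn about y gives the same grasp; the last joint's range is limited). The gripper opens to 88 mm and grips with 3 to 60 N. Pads are 18 mm wide; open, the fingers measure 123 mm over their backs; the gripper's body (75 mm by 187 mm) begins 45 mm behind the grasp point.
Start: joints at [-1.131, 0.689, -0.195, 1.565, 0.157, 0.902, -0.215], TCP at [0.247, 0.574, 0.256] pointing down, gripper open.
Joint ranges: [-3.01, 3.01], [-0.46, 2.08], [-1.47, 1.51], [0.13, 2.56], [-1, 4.14], [0.04, 2.09], [-2.66, 2.66]. Speed limits (rad/s): [2.57, 2.57, 3.14, 3.14, 3.14, 3.14, 3.14].

## Interface

Orientations are given as a unit quaternion [x, y, z, w].
In Python, from cell import r gives the robot as it stands.
- The arm moves only by the tool servo_tool, never from a script. Its argument "commands" is a list of rows, each a list of 3 entries, a list of its own where there are three numbers: the turn, a rotation vector about the tool's x, y, z in degrees, then the shift along the tool's x, y, z in m, then the finger opening in m, from 0 to 0.0881. In form: [[[wx, wy, wz], [dx, dy, dz], grip], ...]. A call has exactly 10 rows; each row shifts and turns the commanded pose from where the row before left it, along the tool's axes as they then stand; what a row does not reach is not made up. A row lasts 1/10 s, in which the tool goes at most 50 mm and 8.59 degrees, less where a joint would pass 70% of its speed; a pose out of reach is approached as far as the arm can. A call is refused whole if a number of a shift passes 0.05 or a number of a turn 8.59, either way. A call with a gripper value outside its range is refused whole. The fingers move at their own pace and stop on an object; the grip force is fixed at half the most. Time passes only in rows, so rows that do not move let the fingers close, or fill a call up. It gives the time, the measured TCP pose, the force and the opening at its end, in the units of the state.
- r.read_state(): the state, without advancing time (a new reading comes with each control period).
- r.get_image(name): name is "scene" or "side" or "wrist"; returns a dict with "img" (480x640x3 uint8, red, green, blue), "fx", "fy", "cx", "cy" (pixels), "k1" (the pictures are not rectified: a ray, as slopes to the right and down, at radius r is drawn at 1 + k1 r^2 times it, then the intrinsics apply), "R" (3x3) and "t" (3): a world point X has camera coordinates R X + t. Camera axes: x right, y down, z forward; pixel columns grow to the right and rows downward; lengths in m; the calibration is good to about 2 mm. A picture is of the moment at which its call begins. There is no depth.
- r.sign_off(): hands the job in, once; it reports no verdict.
The state is a dict: "time": time; "qpos": joint angles; "qvel": joint speeds; "tau": joint torques, N m; "tcp_pos": TCP position; "tcp_rot": TCP orientation; "ft_force": force on the tool from outside, world axes, zero at the start; "torque": the same for the moment, N m; "opening": finger opening in m.
Only numpy, scipy, OpenCV 4.12 (cv2) and the standard library are available. Lean on these libraries where they do the work, as an engineer would, in place of code of your own. Each camera call takes 0.05 s, during which the arm holds its last target.

## Working session

There is one attempt and no reset: what is moved stays moved. The work goes in short steps, Python scripts to look and compute and a tool call to move; the robot and the scene stay as the last step left them, time stands still between calls to the robot, and variables do not carry over. Pictures are saved under pics/ and viewed, and the job is handed in when it is done.

Besides the shell and the picture viewer there is one more tool, called as name([rows], argument=value, ...), one row to a line, values as JSON. servo_tool: Moves the arm, as the interface text tells. Its arguments: {"type":"object","properties":{"commands":{"type":"array"}},"required":["commands"]}

```bash
ls; mkdir -p pics; python3 - <<'E'
from cell import r
import cv2
s=r.read_state()
print({k:(v if not hasattr(v,'round') else v.round(4) if hasattr(v,'shape') else v) for k,v in s.items()})
for n in("scene","side","wrist"):
    d=r.get_image(n); cv2.imwrite(f"pics/{n}0.png",d["img"][:,:,::-1])
    print(n,d["fx"],d["cx"],d["cy"],d["k1"],d["R"],d["t"])
print(r.nose_length)
E
```

```text
pics
{'time': 0.0, 'qpos': array([-1.1312,  0.69  , -0.1945,  1.5663,  0.1573,  0.9025, -0.2151]), 'qvel': array([ 0.0017, -0.0016,  0.0002, -0.0008, -0.0004,  0.001 ,  0.0004]), 'tau': array([-7.00000e-04, -5.27544e+01, -1.26710e+00, -1.53429e+01,
       -5.26000e-02,  6.50000e-03,  2.00000e-04]), 'tcp_pos': array([0.2465, 0.5737, 0.2549]), 'tcp_rot': array([ 0.5909,  0.3885, -0.3895, -0.5901]), 'ft_force': array([-0.0563, -0.4093, -0.2819]), 'torque': array([-0.0582,  0.0483, -0.0141]), 'opening': 0.08839595720503901}
scene 582.0116519938198 326.36166235704303 237.43275597951867 -0.16517250071665585 [[ 0.6436516  -0.76510106 -0.01824766]
 [-0.54267512 -0.43946081 -0.71580578]
 [ 0.53964463  0.47063209 -0.69806096]] [-0.35785802  0.39549227  0.8431068 ]
side 480.6655162315446 317.2653821040001 242.1947398223341 -0.05021497587502046 [[-0.98996909 -0.1407308  -0.01249129]
 [-0.08060157  0.63517215 -0.76815345]
 [ 0.11603697 -0.75944136 -0.64014393]] [0.59782604 0.17057507 1.07078577]
wrist 398.7315347434407 320.3361386505788 243.64804370530786 -0.07425811862155773 [[ 0.39460431  0.91884738 -0.00263157]
 [ 0.87656914 -0.3755858   0.30093496]
 [ 0.27552492 -0.12105698 -0.95364104]] [-0.62284974 -0.0430242   0.39247844]
0.017
```

View pics/scene0.png

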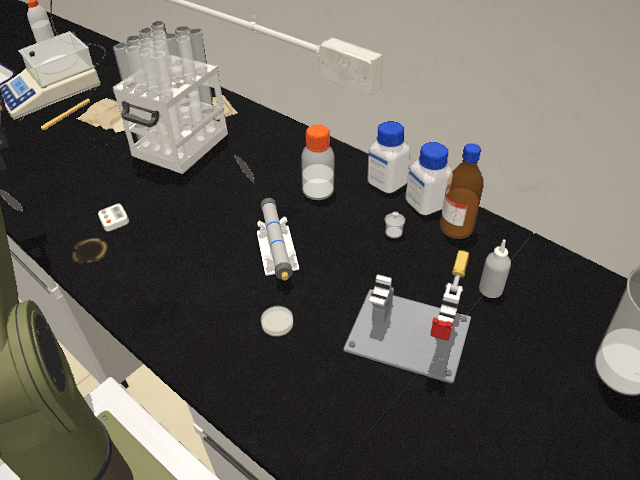

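View pics/side0.png

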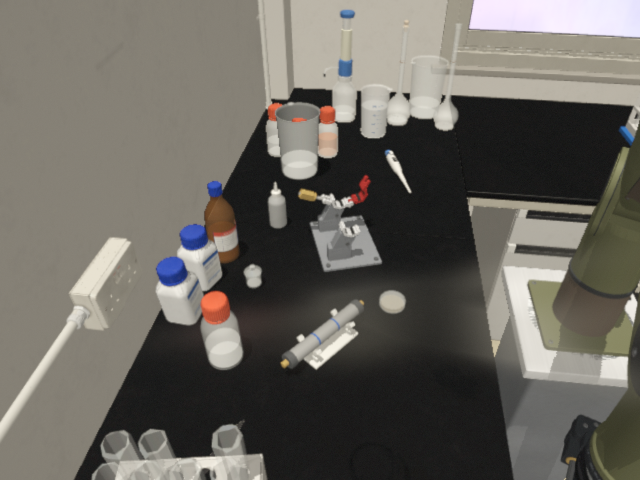

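View pics/wrist0.png

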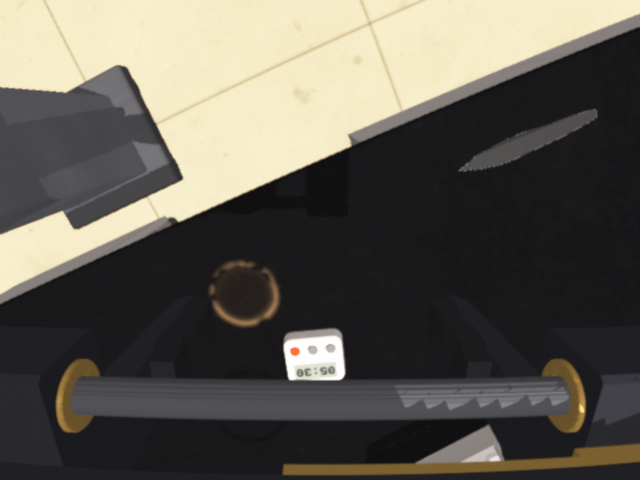

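```bash
python3 - <<'E'
import cv2
a=cv2.imread("pics/scene0.png"); b=cv2.imread("pics/side0.png")
def c(im,x,y,w,h,k,n): cv2.imwrite(f"pics/{n}.png",cv2.resize(im[y:y+h,x:x+w],None,fx=k,fy=k,interpolation=cv2.INTER_CUBIC))
c(a,335,235,200,150,4,"c1"); c(a,230,180,120,110,5,"c2")
c(b,260,170,150,110,5,"c3"); c(b,260,280,150,110,5,"c4")
E
```

```text
(no output)
```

View pics/c1.png

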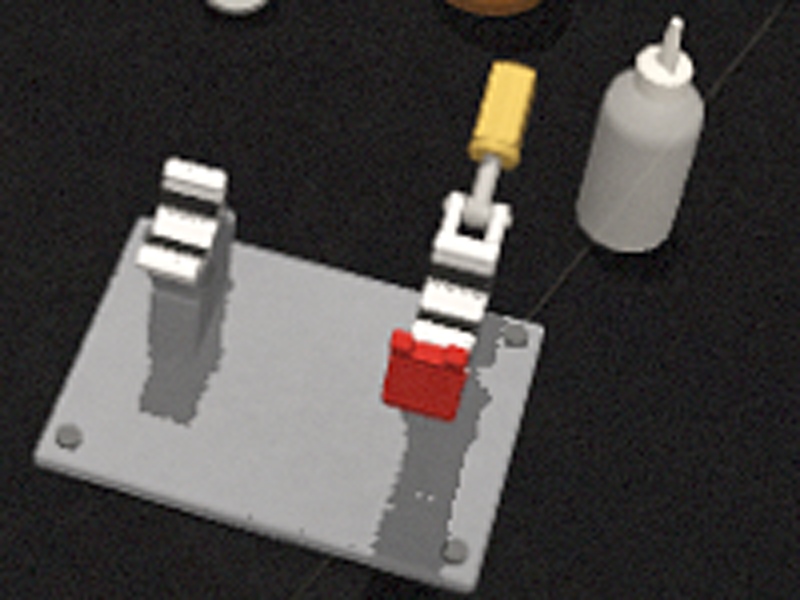

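View pics/c2.png

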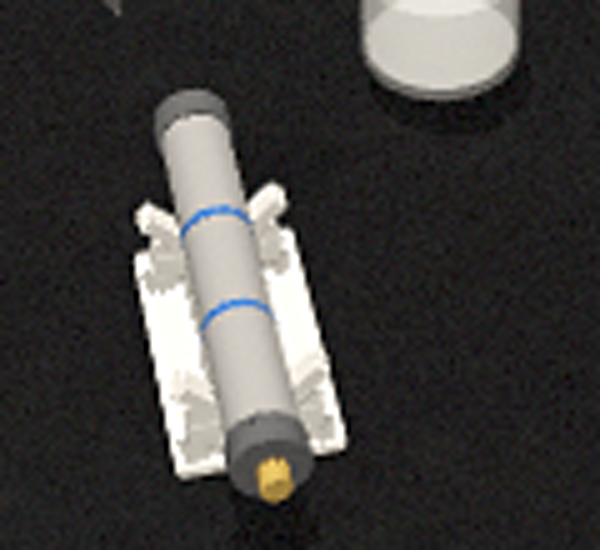

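View pics/c3.png

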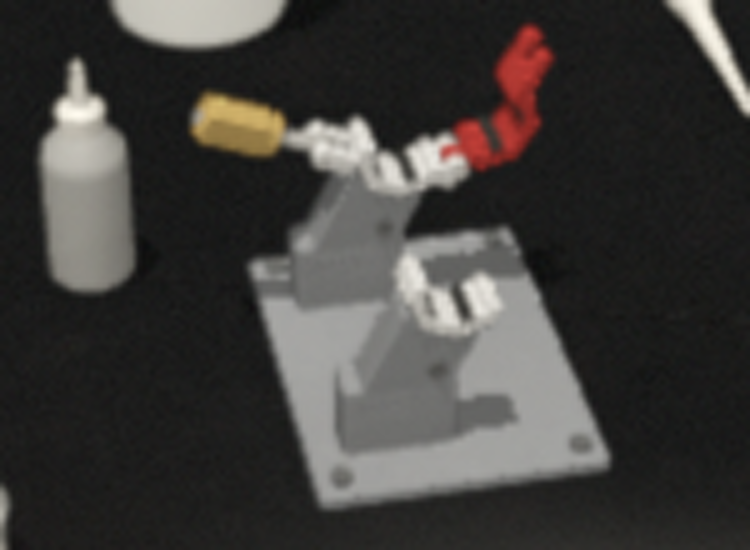

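View pics/c4.png

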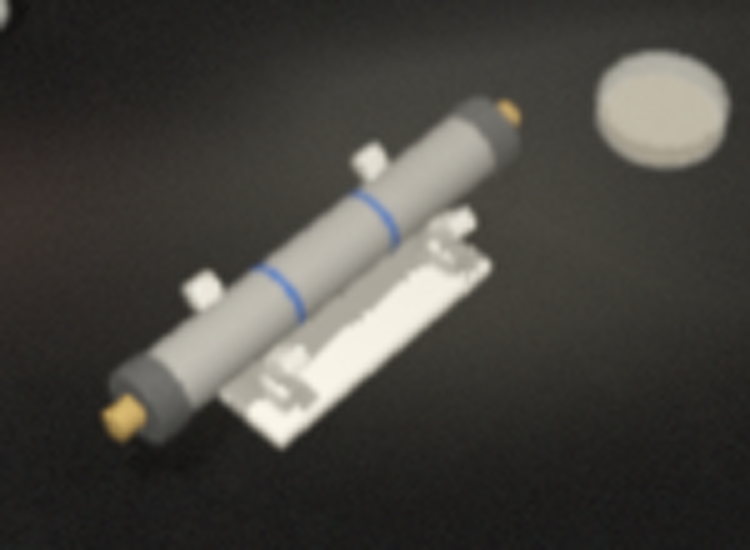

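```bash
cat > h.py <<'E'
import numpy as np, cv2
from scipy.optimize import least_squares
from scipy.spatial.transform import Rotation as Ro
def proj(d,X):
    X=np.atleast_2d(X)@d["R"].T+d["t"]; s=X[:,:2]/X[:,2:]; k=1+d["k1"]*(s**2).sum(1,keepdims=True); s=s*k
    return s*[d["fx"],d["fy"]]+[d["cx"],d["cy"]]
def ray(d,p,z):
    f=lambda q: proj(d,[q[0],q[1],z])[0]-p
    return least_squares(f,[0.6,0]).x
def rz(a): return Ro.from_euler('z',a).as_matrix()
E
python3 - <<'E'
from h import *
from cell import r
import pickle
ds={n:{k:v for k,v in r.get_image(n).items() if k!="img"} for n in("scene","side")}
pickle.dump(ds,open("cams.pkl","wb"))
S=lambda x,y,k,ox,oy:np.array([ox+x/k,oy+y/k])
def fit(obs,x0):
    def f(p):
        o=[]
        for n,px,L in obs:
            X=rz(p[2])@np.array([L[0],L[1],0])+[p[0],p[1],L[2]]
            o.append(proj(ds[n],X)[0]-px)
        return np.array(o).ravel()
    s=least_squares(f,x0,loss='soft_l1'); return s.x,f(s.x).reshape(-1,2)
c1=lambda x,y:S(x+.0,y,4,335,235); c3=lambda x,y:S(x,y,5,260,170)
c2=lambda x,y:S(x,y,5,230,180); c4=lambda x,y:S(x,y,5,260,280)
h=.01
obs=[("scene",c1(143,217),(.075,.1,h)),("scene",c1(543,325),(.075,-.1,h)),("scene",c1(478,580),(-.075,-.1,h)),("scene",c1(38,455),(-.075,.1,h)),
("side",c3(250,263),(.075,-.1,h)),("side",c3(513,228),(-.075,-.1,h)),("side",c3(608,458),(-.075,.1,h)),("side",c3(322,497),(.075,.1,h))]
# rough
for o in obs: print(ray(ds[o[0]],o[1],.01).round(4))
p,e=fit(obs,[.6,-.1,0]); print("stand",p.round(4),e.round(1).tolist())
h=.008
print("rack")
L=[(-.035,-.065,h),(.035,-.065,h),(.035,.065,h),(-.035,.065,h)]
obs=[("scene",c2(180,474),L[0]),("scene",c2(345,445),L[1]),("scene",c2(297,230),L[2]),("scene",c2(137,255),L[3]),
("side",c4(218,395),L[3]),("side",c4(282,443),L[3]),("side",c4(492,265),L[0])]
for o in obs: print(o[0],ray(ds[o[0]],o[1],h).round(4))
print("nozzles")
for n,px in [("scene",c2(277,492)),("side",c4(513,112)),("side",c4(118,420))]: print(n,ray(ds[n],px,.038).round(4))
print("bystanders")
for nm,n,px,z in [("bottle","scene",(317,128),.168),("bottle","side",(214,300),.168),("dropper","scene",(503,243),.137),("dropper","side",(275,184),.137),("pot","scene",(394,232),.0),("pot","side",(253,284),.0),("dish","scene",(277,318),.015),("dish","side",(392,299),.015)]:
    print(nm,n,ray(ds[n],np.array(px),z).round(3))
E
```

```text
[ 0.5954 -0.079 ]
[ 0.6594 -0.2642]
[ 0.5226 -0.313 ]
[ 0.4555 -0.1266]
[ 0.6609 -0.2584]
[ 0.5181 -0.3092]
[ 0.4573 -0.1215]
[ 0.5965 -0.0747]
stand [ 0.5586 -0.1948  0.3331] [[-0.9, -1.2], [1.1, -0.8], [-0.2, 1.1], [-1.0, -0.3], [-0.1, -1.4], [-0.7, -1.0], [1.0, -0.8], [-0.1, -0.3]]
rack
scene [0.4955 0.1059]
scene [0.5488 0.0654]
scene [0.6294 0.1658]
scene [0.5746 0.2088]
side [0.6043 0.1964]
side [0.5748 0.2163]
side [0.4978 0.1135]
nozzles
scene [0.4947 0.0495]
side [0.4946 0.0505]
side [0.6368 0.2352]
bystanders
bottle scene [0.773 0.205]
bottle side [0.769 0.203]
dropper scene [ 0.741 -0.261]
dropper side [ 0.749 -0.248]
pot scene [ 0.763 -0.016]
pot side [ 0.763 -0.012]
dish scene [0.427 0.01 ]
dish side [0.429 0.01 ]
```

```bash
cat >> h.py <<'E'
import pickle
try: ds=pickle.load(open("cams.pkl","rb"))
except Exception: pass
ST=[0.5586,-0.1948,0.333]
def saddle(st=ST):
    y=st[2]; hh=np.array([np.cos(y),np.sin(y),0]); up=np.array([0,0,1.]); c,s=np.cos(np.radians(25)),np.sin(np.radians(25))
    R=np.stack([c*hh+s*up,[-np.sin(y),np.cos(y),0],c*up-s*hh],1)
    return R,np.array([st[0],st[1],.105])
def sw(p,st=ST):
    R,o=saddle(st); return R@np.asarray(p,float)+o
def nutp(th,L=.055): return np.array([.04+L*np.sin(th),-.06,-.014+L*np.cos(th)])
def lipp(ph,a=.072,b=.005,y=-.06): return np.array([-.032+a*np.cos(ph)-b*np.sin(ph),y,a*np.sin(ph)+b*np.cos(ph)])
E
python3 - <<'E'
from h import *
a=cv2.imread("pics/scene0.png"); b=cv2.imread("pics/side0.png")
for n,im in(("scene",a),("side",b)):
    im=cv2.resize(im,None,fx=4,fy=4,interpolation=cv2.INTER_CUBIC)
    def dot(p,c,t=None):
        u=(proj(ds[n],sw(p))[0]*4+1.5).round().astype(int); cv2.circle(im,tuple(u),3,c,-1)
        if t: cv2.putText(im,t,tuple(u+[5,0]),0,.5,c,1)
    dot((0,0,0),(255,0,255)); 
    for y in(-.073,-.047,.047,.073):
        for x in (-.016,.016): dot((x,y,0),(0,255,255))
    dot((-.032,-.06,0),(255,0,0)); dot((.04,-.06,-.014),(0,255,0))
    for th in np.arange(1.0,1.95,.2): dot(nutp(th,.067),(0,255,0),f"{th:.1f}")
    for ph in np.arange(1.2,2.1,.2): dot(lipp(ph,.08),(255,128,0),f"{ph:.1f}")
    u=(proj(ds[n],sw((0,-.03,.02)))[0]*4).astype(int)
    cv2.imwrite(f"pics/o_{n}.png",im[u[1]-250:u[1]+250,u[0]-330:u[0]+330])
E
```

```text
(no output)
```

View pics/o_scene.png

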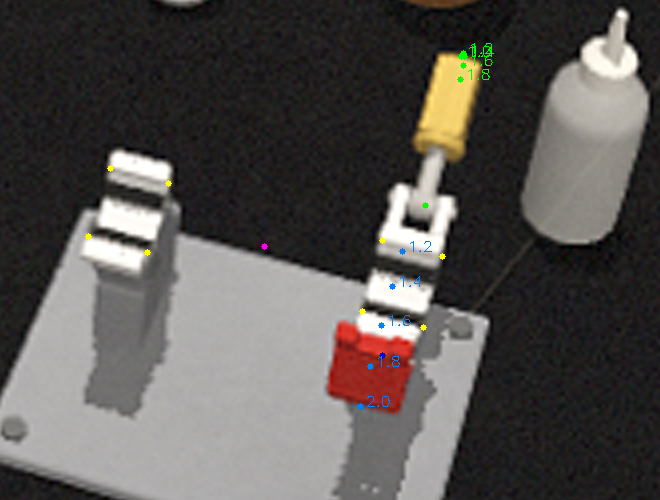

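View pics/o_side.png

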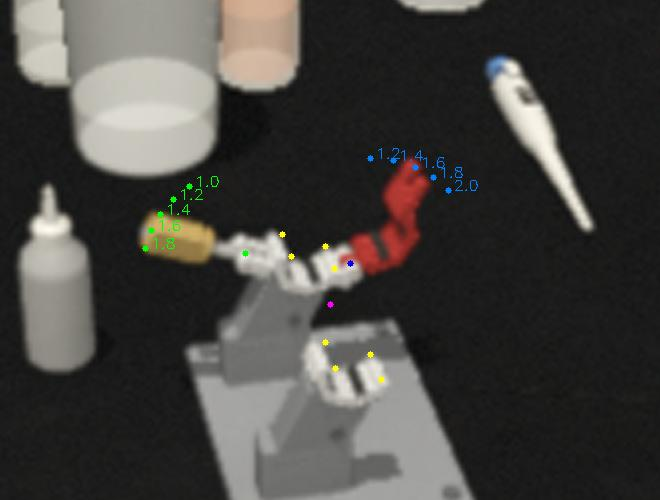

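```bash
cat >> h.py <<'E'
import json
def tooldown(xdir):
    x=np.asarray(xdir,float); x/=np.linalg.norm(x); y=np.array([0,0,-1.]); return np.stack([x,y,np.cross(x,y)],1)
def plan(p0,R0,p1,R1,n,grip,ease=True,prn=True,straight=None):
    """n rows from (p0,R0) to (p1,R1)"""
    rv=(Ro.from_matrix(R0).inv()*Ro.from_matrix(R1)).as_rotvec()
    t=np.arange(1,n+1)/n
    if ease: t=(t*t*(3-2*t))*.5+t*.5
    P=np.array(p0,float);R=np.array(R0);rows=[]
    for ti in t:
        pt=p0+(p1-p0)*ti; Rt=R0@Ro.from_rotvec(rv*ti).as_matrix()
        d=(R.T@(pt-P)).round(4); w=np.degrees(Ro.from_matrix(R.T@Rt).as_rotvec()).round(1)
        P=P+R@d; R=R@Ro.from_rotvec(np.radians(w)).as_matrix()
        rows.append([w.tolist(),d.tolist(),grip])
    m=max(np.linalg.norm(x[1]) for x in rows); mw=max(np.linalg.norm(x[0]) for x in rows)
    print("max",m.round(4),mw.round(2),"end err mm",((P-p1)*1e3).round(2), np.degrees(Ro.from_matrix(R.T@R1).magnitude()).round(2))
    for i in range(0,n,10):
        print(json.dumps((rows+[[[0,0,0],[0,0,0],grip]]*9)[i:i+10]).replace('-0.0,','0,').replace('-0.0]','0]'))
    return P,R
def cur(prn=True):
    from cell import r
    s=r.read_state(); R=Ro.from_quat(s["tcp_rot"]).as_matrix()
    if prn: print("t",round(s["time"],2),"p",np.round(s["tcp_pos"],4),"op",round(s["opening"],4),"F",np.round(s["ft_force"],1),"q",np.round(s["qpos"],2))
    return np.array(s["tcp_pos"]),R
E
python3 - <<'E'
from h import *
p,R=cur(); print(R.round(3))
c=np.array([.5657,.1427]); d=np.array([.1421,.1847]); x=np.array([d[1],-d[0],0]);
if x@R[:,0]<0:x=-x
R1=tooldown(x); print(np.degrees(Ro.from_matrix(R.T@R1).as_rotvec()))
plan(p,R,np.array([*c,.14]),R1,20,.0881)
E
```

```text
t 0.25 p [0.2466 0.574  0.2553] op 0.0879 F [-0.2  0.5 -0.8] q [-1.13  0.69 -0.19  1.57  0.16  0.9  -0.22]
[[ 0.395 -0.    -0.919]
 [ 0.919 -0.001  0.395]
 [-0.001 -1.    -0.   ]]
[-2.90712825e-02 -7.56735186e+01 -4.20811756e-02]
max 0.0343 4.8 end err mm [-0.01 -0.02 -0.02] 0.05
[[[0, -2.2, 0], [-0.0077, 0.0033, -0.0133], 0.0881], [[0, -2.6, 0], [-0.0102, 0.0041, -0.016], 0.0881], [[0, -3.2, 0], [-0.0128, 0.0048, -0.0181], 0.0881], [[0, -3.5, 0], [-0.0155, 0.0054, -0.0197], 0.0881], [[0, -3.9, 0], [-0.0182, 0.0059, -0.0205], 0.0881], [[0, -4.1, 0], [-0.0211, 0.0063, -0.0205], 0.0881], [[0, -4.4, 0], [-0.0237, 0.0067, -0.0201], 0.0881], [[0, -4.6, 0], [-0.0261, 0.007, -0.0189], 0.0881], [[0, -4.6, 0], [-0.0283, 0.0071, -0.0171], 0.0881], [[0, -4.7, 0], [-0.0299, 0.0072, -0.0151], 0.0881]]
[[[0, -4.8, 0], [-0.031, 0.0072, -0.0125], 0.0881], [[0, -4.6, 0], [-0.0316, 0.0071, -0.0097], 0.0881], [[0, -4.6, 0], [-0.0315, 0.007, -0.007], 0.0881], [[0, -4.3, 0], [-0.0307, 0.0067, -0.0043], 0.0881], [[0, -4.2, 0], [-0.0294, 0.0063, -0.0019], 0.0881], [[0, -3.9, 0], [-0.0274, 0.0059, 0.0003], 0.0881], [[0, -3.5, 0], [-0.025, 0.0054, 0.0019], 0.0881], [[0, -3.1, 0], [-0.022, 0.0048, 0.0031], 0.0881], [[0, -2.7, 0], [-0.0186, 0.0041, 0.0036], 0.0881], [[0, -2.2, 0], [-0.0149, 0.0033, 0.0037], 0.0881]]
```

```bash
python3 - <<'E'
from h import *
p,R=cur(); 
R1=tooldown([.793,-.609,0]); print(np.degrees(Ro.from_matrix(R.T@R1).as_rotvec()))
plan(p,R,np.array([.5657,.1427,.14]),R1,20,.0881)
E
```

```text
t 0.25 p [0.2466 0.574  0.2553] op 0.0879 F [-0.2  0.5 -0.8] q [-1.13  0.69 -0.19  1.57  0.16  0.9  -0.22]
[ 4.50406293e-02  1.04276553e+02 -3.11447789e-02]
max 0.0342 6.5 end err mm [-0.03 -0.02 -0.02] 0.05
[[[0.0, 3.0, 0], [-0.0077, 0.0033, -0.0133], 0.0881], [[0.0, 3.7, 0], [-0.0087, 0.0041, -0.0168], 0.0881], [[0.0, 4.3, 0], [-0.0089, 0.0048, -0.0204], 0.0881], [[0.0, 4.9, 0], [-0.0082, 0.0054, -0.0236], 0.0881], [[0.0, 5.3, 0], [-0.0068, 0.0059, -0.0266], 0.0881], [[0.0, 5.7, 0], [-0.0047, 0.0063, -0.029], 0.0881], [[0.0, 6.0, 0], [-0.0018, 0.0067, -0.031], 0.0881], [[0.0, 6.3, 0], [0.0015, 0.007, -0.0323], 0.0881], [[0.0, 6.4, 0], [0.0052, 0.0071, -0.0326], 0.0881], [[0.0, 6.5, 0], [0.0088, 0.0072, -0.0323], 0.0881]]
[[[0.0, 6.5, 0], [0.0125, 0.0072, -0.031], 0.0881], [[0.0, 6.5, 0], [0.0157, 0.0071, -0.0291], 0.0881], [[0.0, 6.2, 0], [0.0184, 0.007, -0.0265], 0.0881], [[0.0, 6.1, 0.0], [0.0204, 0.0067, -0.0234], 0.0881], [[0.0, 5.7, 0.0], [0.0216, 0.0063, -0.02], 0.0881], [[0.0, 5.3, 0.0], [0.0218, 0.0059, -0.0166], 0.0881], [[0.0, 4.9, 0.0], [0.0213, 0.0054, -0.0132], 0.0881], [[0.0, 4.3, 0.0], [0.0198, 0.0048, -0.0101], 0.0881], [[0.0, 3.7, 0.0], [0.0175, 0.0041, -0.0073], 0.0881], [[0.0, 3.0, 0.0], [0.0145, 0.0033, -0.005], 0.0881]]
```

servo_tool([
  [[0,3.0,0],[-0.0077,0.0033,-0.0133],0.0881],
  [[0,3.7,0],[-0.0087,0.0041,-0.0168],0.0881],
  [[0,4.3,0],[-0.0089,0.0048,-0.0204],0.0881],
  [[0,4.9,0],[-0.0082,0.0054,-0.0236],0.0881],
  [[0,5.3,0],[-0.0068,0.0059,-0.0266],0.0881],
  [[0,5.7,0],[-0.0047,0.0063,-0.029],0.0881],
  [[0,6.0,0],[-0.0018,0.0067,-0.031],0.0881],
  [[0,6.3,0],[0.0015,0.007,-0.0323],0.0881],
  [[0,6.4,0],[0.0052,0.0071,-0.0326],0.0881],
  [[0,6.5,0],[0.0088,0.0072,-0.0323],0.0881],
])

```text
time: 1.25
tcp_pos: [0.4073, 0.3562, 0.1977]
tcp_rot: [0.702, 0.088, -0.087, -0.701]
ft_force: [0.7, 0.3, 0.4]
opening: 0.0881
```

servo_tool([
  [[0,6.5,0],[0.0125,0.0072,-0.031],0.0881],
  [[0,6.5,0],[0.0157,0.0071,-0.0291],0.0881],
  [[0,6.2,0],[0.0184,0.007,-0.0265],0.0881],
  [[0,6.1,0],[0.0204,0.0067,-0.0234],0.0881],
  [[0,5.7,0],[0.0216,0.0063,-0.02],0.0881],
  [[0,5.3,0],[0.0218,0.0059,-0.0166],0.0881],
  [[0,4.9,0],[0.0213,0.0054,-0.0132],0.0881],
  [[0,4.3,0],[0.0198,0.0048,-0.0101],0.0881],
  [[0,3.7,0],[0.0175,0.0041,-0.0073],0.0881],
  [[0,3.0,0],[0.0145,0.0033,-0.005],0.0881],
])

```text
time: 2.25
tcp_pos: [0.5664, 0.1409, 0.1399]
tcp_rot: [0.669, -0.229, 0.23, -0.669]
ft_force: [-0.0, 1.0, 0.7]
opening: 0.088
```

```bash
python3 - <<'E'
from h import *
from cell import r
d=r.get_image("wrist"); cv2.imwrite("pics/w1.png",d["img"][:,:,::-1])
p,R=cur(); print(R.round(3))
pickle.dump({k:v for k,v in d.items()},open("w1.pkl","wb"))
# tool frame in camera
Rc=d["R"]@R; tc=d["R"]@p+d["t"]; print(Rc.round(3),tc.round(4))
E
```

```text
t 2.3 p [0.5679 0.1384 0.1397] op 0.0882 F [ 2.2 -1.9 -1. ] q [-0.44  0.81  0.2   1.8  -0.27  0.56 -0.73]
[[ 0.787  0.002  0.617]
 [-0.617 -0.003  0.787]
 [ 0.003 -1.    -0.001]]
[[ 1.     0.002  0.004]
 [ 0.005 -0.3   -0.954]
 [-0.     0.954 -0.3  ]] [0.0018 0.0352 0.1483]
```

View pics/w1.png

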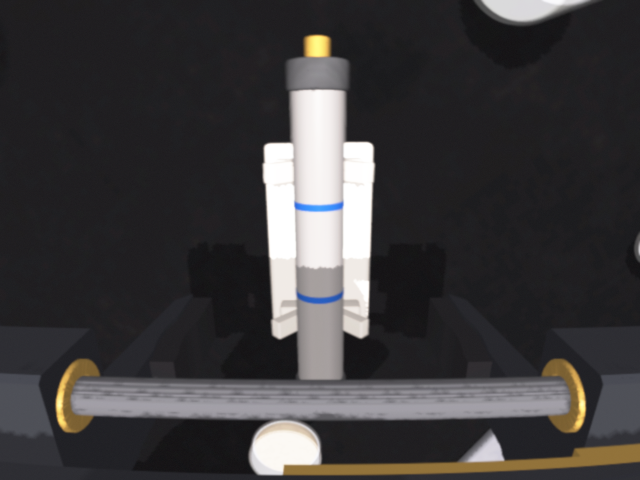

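```bash
python3 - <<'E'
from h import *
d=pickle.load(open("w1.pkl","rb"))
a=ray(d,np.array([319,208]),.053);b=ray(d,np.array([319.5,299.5]),.053)
print(a,b,np.linalg.norm(a-b),(a+b)/2,np.degrees(np.arctan2(*(a-b)[::-1])))
n=ray(d,np.array([317,37]),.038+.0065); print(n, n-(a+b)/2, np.linalg.norm(n-(a+b)/2))
p,R=cur(); 
dr=(a-b)/np.linalg.norm(a-b); R1=tooldown([dr[1],-dr[0],0]); m=(a+b)/2
plan(p,R,np.array([*m,.037]),R1,10,.0881)
plan(p,R,np.array([.5657,.1427,.037]),tooldown([.793,-.609,0]),10,.0881)
E
```

```text
[0.58456345 0.16387769] [0.55042043 0.11958803] 0.0559224502501362 [0.56749194 0.14173286] 52.37127530127522
[0.63854962 0.23487883] [0.07105768 0.09314597] 0.11715530506562867
t 2.3 p [0.5679 0.1384 0.1397] op 0.0882 F [ 2.2 -1.9 -1. ] q [-0.44  0.81  0.2   1.8  -0.27  0.56 -0.73]
max 0.0128 0.14 end err mm [ 0.04 -0.   -0.03] 0.04
[[[0.0, 0, 0.0], [-0.0002, 0.0066, 0.0002], 0.0881], [[0.0, -0.1, 0.0], [-0.0002, 0.009, 0.0002], 0.0881], [[0.0, 0, 0.0], [-0.0003, 0.0109, 0.0002], 0.0881], [[0.0, -0.1, 0.1], [-0.0003, 0.0121, 0.0003], 0.0881], [[0.0, 0, 0], [-0.0003, 0.0127, 0.0004], 0.0881], [[0.0, -0.1, 0.0], [-0.0003, 0.0128, 0.0003], 0.0881], [[0.1, -0.1, 0.0], [-0.0003, 0.0121, 0.0003], 0.0881], [[0, 0, 0.0], [-0.0003, 0.0109, 0.0002], 0.0881], [[0, -0.1, 0.1], [-0.0002, 0.009, 0.0002], 0.0881], [[0, 0.0, 0], [-0.0001, 0.0066, 0.0002], 0.0881]]
max 0.0128 0.14 end err mm [ 0.   -0.06 -0.03] 0.04
[[[0.0, 0, 0.0], [-0.0003, 0.0066, 0.0001], 0.0881], [[0.0, -0.1, 0.0], [-0.0004, 0.009, 0.0002], 0.0881], [[0.0, -0.1, 0.0], [-0.0005, 0.0109, 0.0003], 0.0881], [[0.0, 0, 0.1], [-0.0006, 0.0121, 0.0002], 0.0881], [[0.0, -0.1, 0], [-0.0005, 0.0127, 0.0003], 0.0881], [[0.0, -0.1, 0.0], [-0.0006, 0.0128, 0.0003], 0.0881], [[0.1, 0, 0.0], [-0.0005, 0.0121, 0.0002], 0.0881], [[0, -0.1, 0.0], [-0.0005, 0.0109, 0.0002], 0.0881], [[0, -0.1, 0.1], [-0.0004, 0.009, 0.0002], 0.0881], [[0, 0.0, 0], [-0.0002, 0.0066, 0.0001], 0.0881]]
```

servo_tool([
  [[0,-0.1,0],[-0.0002,0.0066,0.0002],0.0881],
  [[0,-0.1,0],[-0.0003,0.009,0.0002],0.0881],
  [[0,-0.1,0],[-0.0004,0.0109,0.0003],0.0881],
  [[0,-0.1,0],[-0.0005,0.0121,0.0003],0.0881],
  [[0,0,0],[-0.0005,0.0127,0.0003],0.0881],
  [[0,-0.1,0],[-0.0005,0.0128,0.0003],0.0881],
  [[0,0,0],[-0.0004,0.0121,0.0003],0.0881],
  [[0,0,0],[-0.0004,0.0109,0.0003],0.0881],
  [[0,0,0],[-0.0003,0.009,0.0002],0.0881],
  [[0,0,0],[-0.0002,0.0066,0.0002],0.0881],
])

```text
time: 3.3
tcp_pos: [0.5642, 0.1473, 0.0365]
tcp_rot: [0.671, -0.225, 0.225, -0.67]
ft_force: [0.4, 0.0, 0.9]
opening: 0.0883
```

servo_tool([
  [[0,0,0],[0,0,0],0.0881],
  [[0,0,0],[0,0,0],0.07],
  [[0,0,0],[0,0,0],0.05],
  [[0,0,0],[0,0,0],0.035],
  [[0,0,0],[0,0,0],0.02],
  [[0,0,0],[0,0,0],0.01],
  [[0,0,0],[0,0,0],0.01],
  [[0,0,0],[0,0,0],0.01],
  [[0,0,0],[0,0,0],0.01],
  [[0,0,0],[0,0,0],0.01],
])

```text
time: 4.3
tcp_pos: [0.5673, 0.1452, 0.0381]
tcp_rot: [0.67, -0.223, 0.228, -0.67]
ft_force: [4.1, -2.8, 1.1]
opening: 0.029
```

```bash
python3 - <<'E'
from h import *
p,R=cur(); print(R.round(3))
E
```

```text
t 4.3 p [0.5673 0.1452 0.0381] op 0.029 F [ 4.1 -2.8  1.1] q [-0.41  0.97  0.13  1.83 -0.3   0.36 -0.7 ]
[[ 0.797  0.006  0.604]
 [-0.604 -0.002  0.797]
 [ 0.006 -1.     0.002]]
```

servo_tool([
  [[0,0,0],[0,-0.004,0],0.01],
  [[0,0,0],[0,-0.01,0],0.01],
  [[0,0,0],[0,-0.016,0],0.01],
  [[0,0,0],[0,-0.022,0],0.01],
  [[0,0,0],[0,-0.025,0],0.01],
  [[0,0,0],[0,-0.025,0],0.01],
  [[0,0,0],[0,-0.022,0],0.01],
  [[0,0,0],[0,-0.016,0],0.01],
  [[0,0,0],[0,-0.01,0],0.01],
  [[0,0,0],[0,-0.005,0],0.01],
])

```text
time: 5.3
tcp_pos: [0.5645, 0.1476, 0.194]
tcp_rot: [-0.67, 0.224, -0.225, 0.671]
ft_force: [-0.6, 1.1, -2.5]
opening: 0.029
```

```bash
python3 - <<'E'
from h import *
p,R=cur(); print(R.round(3))
# order test
rows=[3.0,3.7,4.3,4.9,5.3,5.7,6,6.3,6.4,6.5,6.5,6.5,6.2,6.1,5.7,5.3,4.9,4.3,3.7,3.0]
D=[(-.0077,.0033,-.0133),(-.0087,.0041,-.0168),(-.0089,.0048,-.0204),(-.0082,.0054,-.0236),(-.0068,.0059,-.0266),(-.0047,.0063,-.029),(-.0018,.0067,-.031),(.0015,.007,-.0323),(.0052,.0071,-.0326),(.0088,.0072,-.0323),(.0125,.0072,-.031),(.0157,.0071,-.0291),(.0184,.007,-.0265),(.0204,.0067,-.0234),(.0216,.0063,-.02),(.0218,.0059,-.0166),(.0213,.0054,-.0132),(.0198,.0048,-.0101),(.0175,.0041,-.0073),(.0145,.0033,-.005)]
P=np.array([.2466,.574,.2553]);Q=np.array([[.395,0,-.919],[.919,-.001,.395],[-.001,-1,0]])
for w,d in zip(rows,D):
    Q=Q@Ro.from_rotvec([0,np.radians(w),0]).as_matrix(); P=P+Q@np.array(d)
print("turn first",P)
Rs,o=saddle(); R1=np.stack([Rs[:,0],-Rs[:,2],Rs[:,1]],1)
plan(p,R,sw([0,.003,.11]),R1,20,.01)
E
```

```text
t 5.3 p [0.5645 0.1476 0.194 ] op 0.029 F [-0.6  1.1 -2.5] q [-0.47  0.73  0.23  1.77 -0.25  0.67 -0.74]
[[ 0.798  0.001  0.602]
 [-0.602  0.001  0.798]
 [ 0.001 -1.     0.002]]
turn first [0.52305621 0.11406677 0.14001319]
max 0.0224 3.78 end err mm [-0.01  0.03 -0.01] 0.03
[[[0.3, -1.6, -0.7], [0.005, -0.0003, -0.009], 0.01], [[0.5, -1.9, -0.8], [0.0058, -0.0004, -0.0112], 0.01], [[0.5, -2.3, -0.9], [0.0063, -0.0005, -0.0134], 0.01], [[0.6, -2.6, -1.1], [0.0066, -0.0005, -0.0154], 0.01], [[0.6, -2.8, -1.1], [0.0065, -0.0007, -0.0172], 0.01], [[0.6, -3.0, -1.3], [0.006, -0.0007, -0.0187], 0.01], [[0.7, -3.2, -1.3], [0.0053, -0.0009, -0.02], 0.01], [[0.8, -3.4, -1.4], [0.0044, -0.0011, -0.0211], 0.01], [[0.7, -3.4, -1.4], [0.0033, -0.0013, -0.0218], 0.01], [[0.8, -3.4, -1.4], [0.002, -0.0015, -0.0222], 0.01]]
[[[0.7, -3.4, -1.5], [0.0007, -0.0018, -0.0223], 0.01], [[0.8, -3.4, -1.4], [-0.0005, -0.002, -0.022], 0.01], [[0.7, -3.4, -1.4], [-0.0018, -0.0024, -0.0214], 0.01], [[0.7, -3.2, -1.3], [-0.0028, -0.0025, -0.0204], 0.01], [[0.7, -3.0, -1.2], [-0.0037, -0.0027, -0.0191], 0.01], [[0.6, -2.8, -1.2], [-0.0043, -0.0028, -0.0176], 0.01], [[0.6, -2.6, -1.1], [-0.0047, -0.0029, -0.0158], 0.01], [[0.5, -2.3, -0.9], [-0.0047, -0.0027, -0.0138], 0.01], [[0.4, -1.9, -0.8], [-0.0045, -0.0026, -0.0116], 0.01], [[0.4, -1.6, -0.7], [-0.0039, -0.0021, -0.0092], 0.01]]
```

servo_tool([
  [[0.3,-1.6,-0.7],[0.005,-0.0003,-0.009],0.01],
  [[0.5,-1.9,-0.8],[0.0058,-0.0004,-0.0112],0.01],
  [[0.5,-2.3,-0.9],[0.0063,-0.0005,-0.0134],0.01],
  [[0.6,-2.6,-1.1],[0.0066,-0.0005,-0.0154],0.01],
  [[0.6,-2.8,-1.1],[0.0065,-0.0007,-0.0172],0.01],
  [[0.6,-3.0,-1.3],[0.006,-0.0007,-0.0187],0.01],
  [[0.7,-3.2,-1.3],[0.0053,-0.0009,-0.02],0.01],
  [[0.8,-3.4,-1.4],[0.0044,-0.0011,-0.0211],0.01],
  [[0.7,-3.4,-1.4],[0.0033,-0.0013,-0.0218],0.01],
  [[0.8,-3.4,-1.4],[0.002,-0.0015,-0.0222],0.01],
])

```text
time: 6.3
tcp_pos: [0.5382, -0.0305, 0.1977]
tcp_rot: [-0.687, -0.022, -0.134, 0.714]
ft_force: [0.3, 0.0, -2.0]
opening: 0.0287
```

servo_tool([
  [[0.7,-3.4,-1.5],[0.0007,-0.0018,-0.0223],0.01],
  [[0.8,-3.4,-1.4],[-0.0005,-0.002,-0.022],0.01],
  [[0.7,-3.4,-1.4],[-0.0018,-0.0024,-0.0214],0.01],
  [[0.7,-3.2,-1.3],[-0.0028,-0.0025,-0.0204],0.01],
  [[0.7,-3.0,-1.2],[-0.0037,-0.0027,-0.0191],0.01],
  [[0.6,-2.8,-1.2],[-0.0043,-0.0028,-0.0176],0.01],
  [[0.6,-2.6,-1.1],[-0.0047,-0.0029,-0.0158],0.01],
  [[0.5,-2.3,-0.9],[-0.0047,-0.0027,-0.0138],0.01],
  [[0.4,-1.9,-0.8],[-0.0045,-0.0026,-0.0116],0.01],
  [[0.4,-1.6,-0.7],[-0.0039,-0.0021,-0.0092],0.01],
])

```text
time: 7.3
tcp_pos: [0.5123, -0.2086, 0.2029]
tcp_rot: [-0.656, -0.264, -0.036, 0.706]
ft_force: [-0.8, 0.1, -2.1]
opening: 0.0287
```

```bash
python3 - <<'E'
from h import *
from cell import r
p,R=cur(); Rs,o=saddle(); print("saddle coords",((Rs.T@(p-o))*1e3).round(1)); print((Rs.T@R).round(3))
for n in("scene","side","wrist"):
    d=r.get_image(n); im=d["img"][:,:,::-1]; cv2.imwrite(f"pics/{n}2.png",im); pickle.dump(d,open(f"{n}2.pkl","wb"))
    if n!="wrist":
        u=proj(d,sw((0,0,.05)))[0].astype(int); w=im[u[1]-75:u[1]+75,u[0]-100:u[0]+100]; print(n,u-[100,75]); cv2.imwrite(f"pics/{n}2c.png",cv2.resize(w,None,fx=4,fy=4,interpolation=cv2.INTER_CUBIC))
print(cur())
E
```

```text
t 7.3 p [ 0.5123 -0.2086  0.2029] op 0.0287 F [-0.8  0.1 -2.1] q [ 0.82  0.67 -0.55  2.11  0.34  0.12  0.43]
saddle coords [ -2.4   2.1 109.1]
[[ 1.    -0.003  0.   ]
 [-0.     0.001  1.   ]
 [-0.003 -1.     0.001]]
scene [313 214]
side [254 120]
t 7.45 p [ 0.5125 -0.2083  0.2028] op 0.0284 F [-0.7  0.5 -1.5] q [ 0.82  0.67 -0.55  2.11  0.34  0.12  0.43]
(array([ 0.51253898, -0.2083455 ,  0.20282941]), array([[ 0.85879658,  0.39683004, -0.32402831],
       [ 0.29344931,  0.13742017,  0.94604609],
       [ 0.41994753, -0.90754703,  0.00156647]]))
```

View pics/scene2c.png

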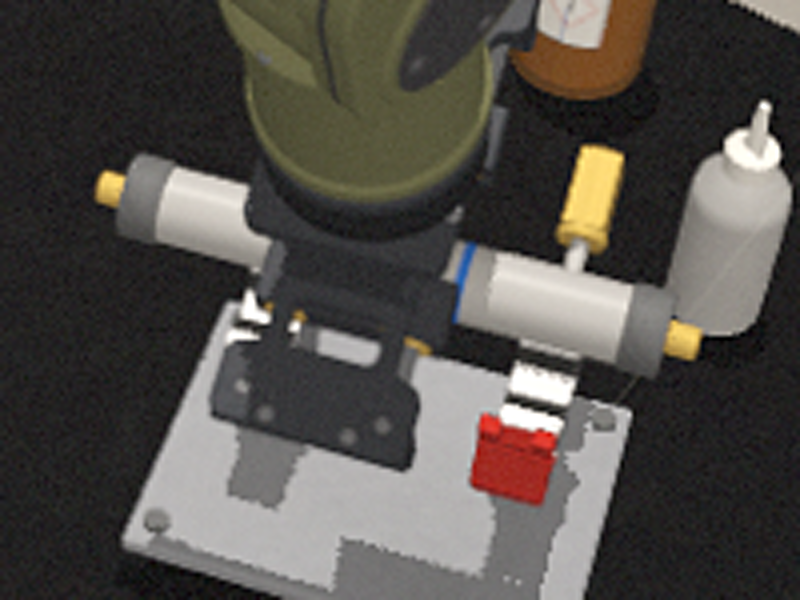

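View pics/side2c.png

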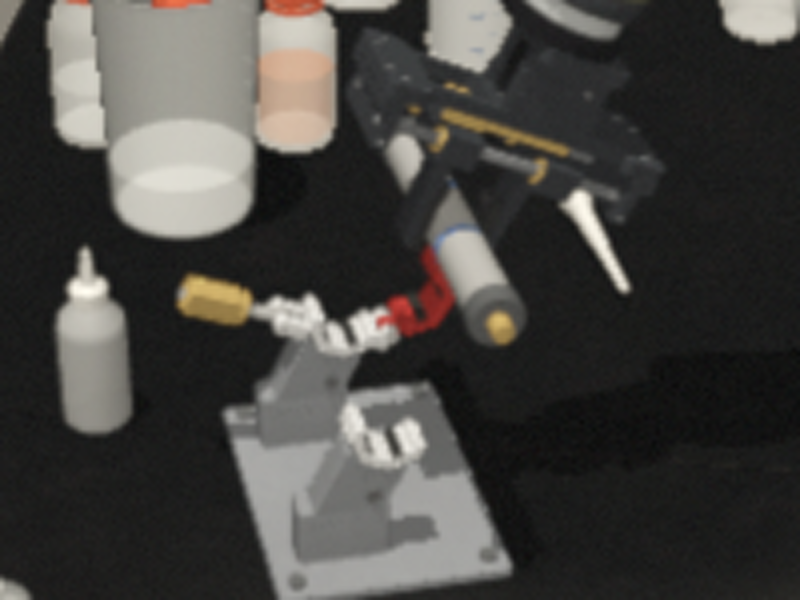

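View pics/wrist2.png

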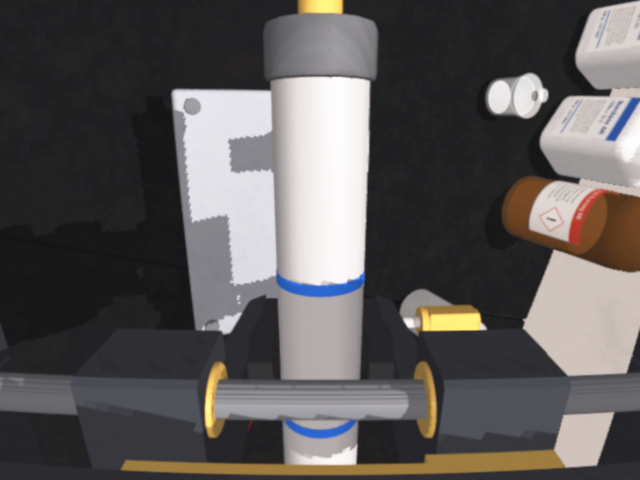

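```bash
python3 - <<'E'
from h import *
p=np.array([.51254,-.20835,.20283]);R=np.array([[ 0.85879658,  0.39683004, -0.32402831],[ 0.29344931,  0.13742017,  0.94604609],[ 0.41994753, -0.90754703,  0.00156647]])
A=p+R@[0,0,-.003-.1175]; B=p+R@[0,0,-.003+.1175]
for n,X,o in(("scene",A,(487.3,299)),("scene",B,(338,260.75)),("side",B,(354,185.6))):
    print(n,proj(ds[n],X)[0].round(1),o)
E
```

```text
scene [488.7 300.2] (487.3, 299)
scene [339.8 260.5] (338, 260.75)
side [379.4 203.1] (354, 185.6)
```

```bash
python3 - <<'E'
from h import *
S=lambda x,y,k,ox,oy:np.array([ox+x/k,oy+y/k])
c1=lambda x,y:S(x+.0,y,4,335,235); c3=lambda x,y:S(x,y,5,260,170)
h=.01
obs=[("scene",c1(143,217),(.075,.1,h)),("scene",c1(543,325),(.075,-.1,h)),("scene",c1(478,580),(-.075,-.1,h)),("scene",c1(38,455),(-.075,.1,h)),
("side",c3(250,263),(.075,-.1,h)),("side",c3(513,228),(-.075,-.1,h)),("side",c3(608,458),(-.075,.1,h)),("side",c3(322,497),(.075,.1,h))]
bias={"scene":np.array([1.6,.5]),"side":np.array([.4,1.3])}
for use in(("scene",),("side",),("scene","side")):
  for bb in(0,1):
    def f(p):
        return np.array([proj(ds[n],rz(p[2])@np.array([L[0],L[1],0])+[p[0],p[1],L[2]])[0]-px-bb*bias[n] for n,px,L in obs if n in use]).ravel()
    s=least_squares(f,[.56,-.19,.33]); print(use,bb,s.x.round(4),f(s.x).reshape(-1,2).round(1).tolist())
E
```

```text
('scene',) 0 [ 0.5586 -0.1954  0.3379] [[-0.9, -0.9], [1.2, -0.8], [0.3, 1.1], [-0.6, 0.1]]
('scene',) 1 [ 0.5595 -0.1983  0.337 ] [[-1.0, -1.0], [1.2, -0.8], [0.4, 1.2], [-0.6, 0.1]]
('side',) 0 [ 0.5584 -0.1915  0.3251] [[0.1, -0.8], [-0.4, -0.2], [0.8, 0.3], [-0.5, 0.5]]
('side',) 1 [ 0.5568 -0.1864  0.3245] [[-0.1, -1.0], [-0.3, -0.4], [0.9, 0.4], [-0.6, 0.6]]
('scene', 'side') 0 [ 0.5587 -0.1947  0.3338] [[-0.9, -1.3], [1.0, -0.8], [-0.2, 1.0], [-1.0, -0.4], [-0.2, -1.4], [-0.8, -1.0], [0.9, -0.8], [-0.0, -0.3]]
('scene', 'side') 1 [ 0.5589 -0.1964  0.3333] [[-1.8, -1.4], [0.2, -0.9], [-1.0, 1.0], [-1.8, -0.5], [-0.5, -3.0], [-1.2, -2.7], [0.5, -2.5], [-0.5, -2.0]]
```

servo_tool([
  [[0,0,0],[0.0006,0.005,0],0.01],
  [[0,0,0],[0.0006,0.009,0],0.01],
  [[0,0,0],[0.0006,0.012,0],0.01],
  [[0,0,0],[0.0006,0.014,0],0.01],
  [[0,0,0],[0,0.014,0],0.01],
  [[0,0,0],[0,0.013,0],0.01],
  [[0,0,0],[0,0.011,0],0.01],
  [[0,0,0],[0,0.008,0],0.01],
  [[0,0,0],[0,0.005,0],0.01],
  [[0,0,0],[0,0.002,0],0.01],
])

```text
time: 8.45
tcp_pos: [0.5492, -0.1968, 0.1346]
tcp_rot: [-0.653, -0.263, -0.031, 0.709]
ft_force: [0.6, 0.1, -1.6]
opening: 0.0288
```

```bash
sed -i 's/^ST=.*/ST=[0.5588,-0.1955,0.333]/' h.py; cat > look.py <<'E'
from h import *
from cell import r
import sys
p,R=cur(); Rs,o=saddle(); print("saddle coords",((Rs.T@(p-o))*1e3).round(1)); print((Rs.T@R).round(3).tolist())
for n in sys.argv[2:]:
    d=r.get_image(n); im=d["img"][:,:,::-1]
    if n!="wrist":
        u=proj(d,sw((0,-.03,.03)))[0].astype(int); im=im[u[1]-60:u[1]+60,u[0]-75:u[0]+75]; print(n,u-[75,60]); im=cv2.resize(im,None,fx=5,fy=5,interpolation=cv2.INTER_CUBIC)
    cv2.imwrite(f"pics/{sys.argv[1]}_{n}.png",im)
E
python3 look.py a scene side
```

```text
t 8.45 p [ 0.5492 -0.1968  0.1346] op 0.0288 F [ 0.6  0.1 -1.6] q [ 0.71  0.81 -0.48  2.07  1.55  0.05 -0.78]
saddle coords [ 3.9  1.9 30.8]
[[1.0, -0.01, -0.002], [0.002, 0.009, 1.0], [-0.01, -1.0, 0.01]]
scene [356 238]
side [272 134]
```

View pics/a_side.png

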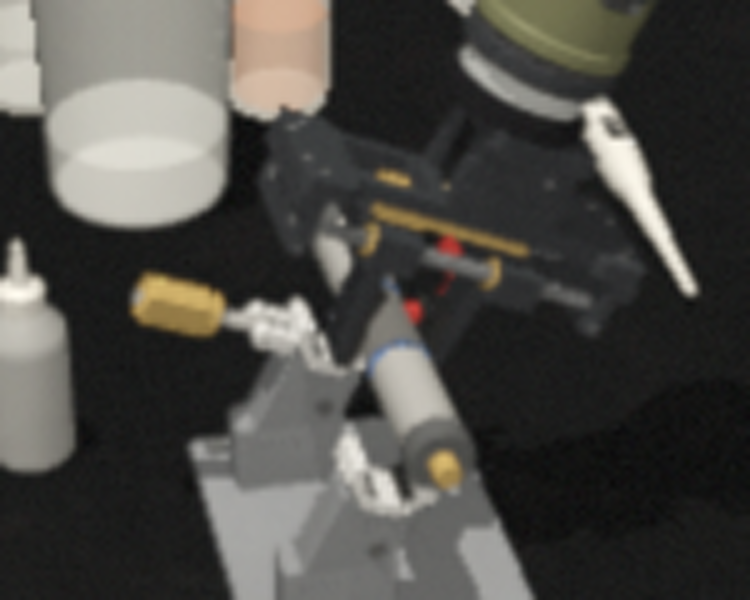

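View pics/a_scene.png

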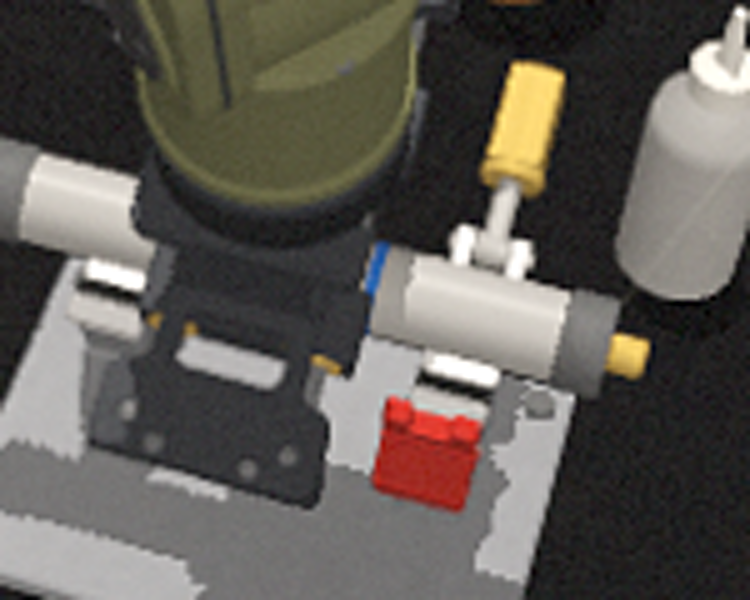

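servo_tool([
  [[0,0,1.5],[-0.0005,0,0],0.01],
  [[0,0,2],[-0.0005,0,0],0.01],
  [[0,0,2],[-0.0005,0,0],0.01],
  [[0,0,2],[-0.0005,0,0],0.01],
  [[0,0,2],[-0.0005,0,0],0.01],
  [[0,0,2],[-0.0005,0,0],0.01],
  [[0,0,2],[-0.0005,0,0],0.01],
  [[0,0,1.5],[-0.0004,0,0],0.01],
  [[0,0,0],[0,0,0],0.01],
  [[0,0,0],[0,0,0],0.01],
])

```text
time: 9.55
tcp_pos: [0.5464, -0.2001, 0.1345]
tcp_rot: [-0.683, -0.178, 0.057, 0.706]
ft_force: [0.1, 0.4, -2.3]
opening: 0.0283
```

```bash
python3 look.py b
```

```text
t 9.55 p [ 0.5464 -0.2001  0.1345] op 0.0283 F [ 0.1  0.4 -2.3] q [ 0.78  0.88 -0.78  1.91  0.97  0.59 -0.25]
saddle coords [ 0.5 -0.3 32.4]
[[0.966, -0.258, -0.0], [0.001, 0.003, 1.0], [-0.258, -0.966, 0.004]]
```

servo_tool([
  [[0,0,0],[0.0005,0.0023,0.0002],0.01],
  [[0,0,0],[0.0006,0.0025,0.0002],0.01],
  [[0,0,0],[0.0006,0.0025,0.0002],0.01],
  [[0,0,0],[0.0006,0.0025,0.0002],0.01],
  [[0,0,0],[0.0006,0.0025,0.0002],0.01],
  [[0,0,0],[0.0006,0.0025,0.0002],0.01],
  [[0,0,0],[0.0006,0.0025,0.0002],0.01],
  [[0,0,0],[0.0006,0.0023,0.0002],0.01],
  [[0,0,0],[0.0005,0.002,0.0002],0.01],
  [[0,0,0],[0.0005,0.0016,0.0002],0.01],
])

```text
time: 10.55
tcp_pos: [0.5549, -0.1956, 0.1129]
tcp_rot: [-0.684, -0.178, 0.056, 0.706]
ft_force: [-0.2, -0.4, -2.1]
opening: 0.0289
```

```bash
python3 look.py c side scene
```

```text
t 10.55 p [ 0.5549 -0.1956  0.1129] op 0.0289 F [-0.2 -0.4 -2.1] q [ 0.74  0.92 -0.74  1.9   1.02  0.56 -0.3 ]
saddle coords [0.  1.2 8.7]
[[0.966, -0.258, 0.0], [0.001, 0.003, 1.0], [-0.258, -0.966, 0.003]]
side [272 134]
scene [356 238]
```

View pics/c_side.png

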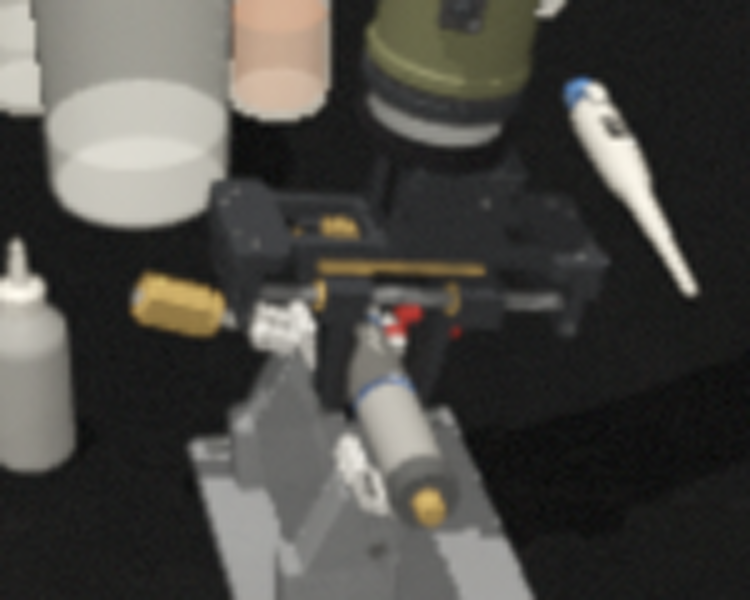

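```bash
python3 - <<'E'
from h import *
p,R=cur(0)
B=p+R@[0,0,-.003+.1175]
print(proj(ds["side"],B)[0], (proj(ds["side"],B)[0]-[272,134])*5)
im=cv2.imread("pics/side0.png")
for n,cr in(("side",(272,134)),):
    im=cv2.resize(im[cr[1]:cr[1]+120,cr[0]:cr[0]+150],None,fx=5,fy=5,interpolation=cv2.INTER_CUBIC)
    for x,z,c in[(-.016,0,(0,255,255)),(.016,0,(0,255,255)),(0,-.016,(0,255,0)),(0,0,(255,0,255)),(-.0113,-.0113,(0,255,0)),(.0113,-.0113,(0,255,0))]:
        for y in(.047,.073,-.047):
            u=(proj(ds[n],sw((x,y,z)))[0]-cr)*5+2; cv2.circle(im,tuple(u.round().astype(int)),3,c,-1)
    cv2.imwrite("pics/ov.png",im)
im=cv2.imread("pics/scene0.png");cr=(356,238);n="scene"
im=cv2.resize(im[cr[1]:cr[1]+120,cr[0]:cr[0]+150],None,fx=5,fy=5,interpolation=cv2.INTER_CUBIC)
for x,z,c in[(-.016,0,(0,255,255)),(.016,0,(0,255,255)),(0,-.016,(0,255,0)),(0,0,(255,0,255)),(-.0113,-.0113,(0,255,0)),(.0113,-.0113,(0,255,0))]:
        for y in(.047,.073,-.047,-.073):
            u=(proj(ds[n],sw((x,y,z)))[0]-cr)*5+2; cv2.circle(im,tuple(u.round().astype(int)),3,c,-1)
cv2.imwrite("pics/ov2.png",im)
E
```

```text
[358.49578996 236.4154075 ] [432.47894982 512.07703749]
```

View pics/ov.png

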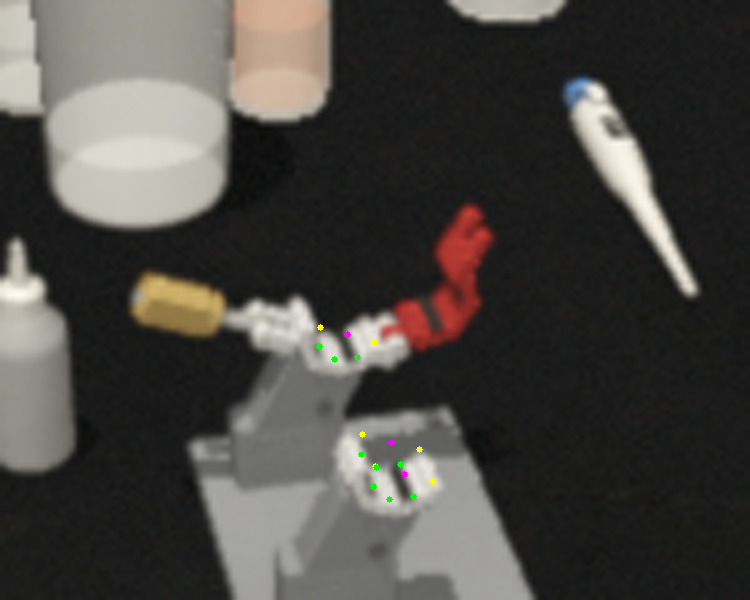

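View pics/ov2.png

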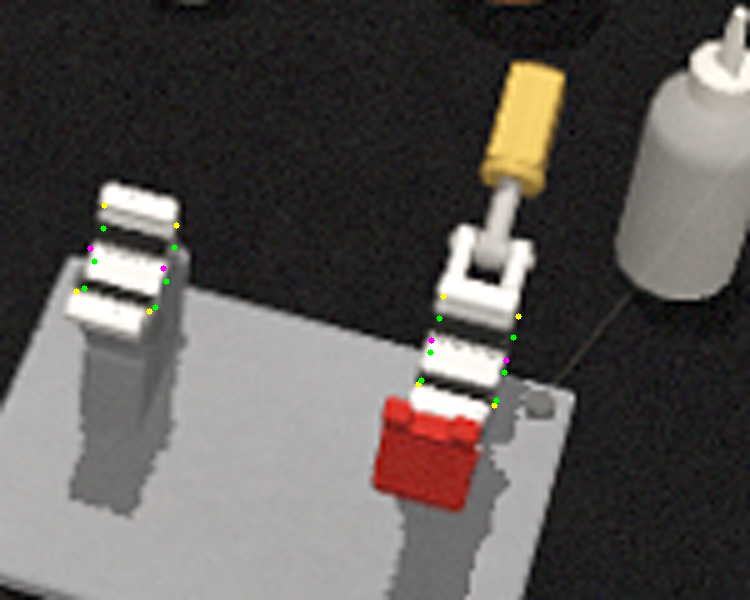

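servo_tool([
  [[0,0,0],[0.0003,0.001,0.0001],0.01],
  [[0,0,0],[0.0003,0.001,0.0001],0.01],
  [[0,0,0],[0.0003,0.001,0.0001],0.01],
  [[0,0,0],[0.0003,0.001,0.0001],0.01],
  [[0,0,0],[0.0003,0.001,0.0001],0.01],
  [[0,0,0],[0.0003,0.001,0],0.01],
  [[0,0,0],[0.0002,0.001,0],0.01],
  [[0,0,0],[0.0002,0.001,0],0.01],
  [[0,0,0],[0.0002,0.0008,0],0.01],
  [[0,0,0],[0.0002,0.0006,0],0.01],
])

```text
time: 11.65
tcp_pos: [0.5587, -0.1937, 0.1042]
tcp_rot: [-0.684, -0.178, 0.056, 0.706]
ft_force: [-0.1, -0.1, -1.7]
opening: 0.0289
```

```bash
python3 look.py d side
```

```text
t 11.65 p [ 0.5587 -0.1937  0.1042] op 0.0289 F [-0.1 -0.1 -1.7] q [ 0.73  0.93 -0.73  1.89  1.03  0.54 -0.31]
saddle coords [ 0.1  1.7 -0.9]
[[0.966, -0.258, 0.0], [0.001, 0.002, 1.0], [-0.258, -0.966, 0.003]]
side [272 134]
```

View pics/d_side.png

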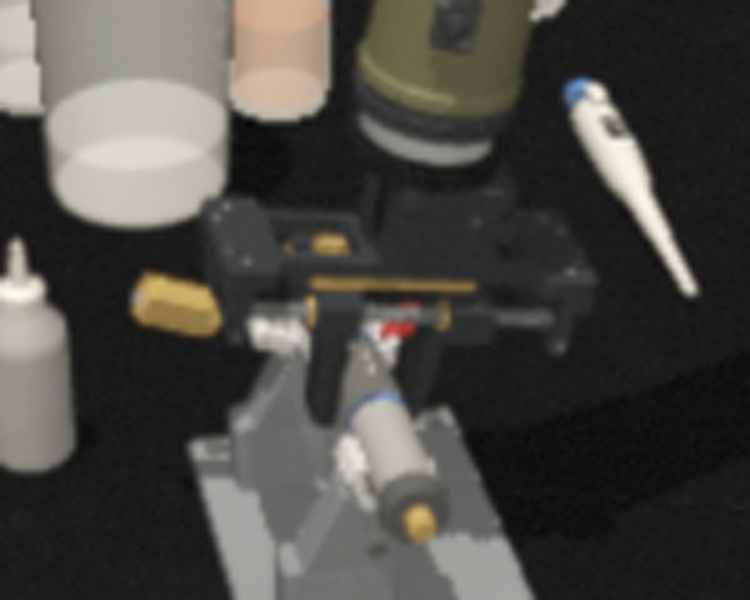

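servo_tool([
  [[0,0,0],[0.0001,0.0005,0],0.01],
  [[0,0,0],[0.0002,0.0005,0],0.01],
  [[0,0,0],[0.0001,0.0005,0],0.01],
  [[0,0,0],[0.0001,0.0005,0],0.01],
  [[0,0,0],[0,0,0],0.01],
  [[0,0,0],[0,0,0],0.01],
  [[0,0,0],[0,0,0],0.01],
  [[0,0,0],[0,0,0],0.01],
  [[0,0,0],[0,0,0],0.01],
  [[0,0,0],[0,0,0],0.01],
])

```text
time: 12.7
tcp_pos: [0.559, -0.1936, 0.1035]
tcp_rot: [-0.684, -0.178, 0.056, 0.705]
ft_force: [-5.1, -0.2, 10.2]
opening: 0.0289
```

```bash
python3 look.py e scene
```

```text
t 12.7 p [ 0.559  -0.1936  0.1035] op 0.0289 F [-5.1 -0.2 10.2] q [ 0.72  0.93 -0.73  1.89  1.04  0.54 -0.32]
saddle coords [ 0.1  1.7 -1.7]
[[0.966, -0.259, -0.0], [0.001, 0.001, 1.0], [-0.259, -0.966, 0.001]]
scene [356 238]
```

View pics/e_scene.png

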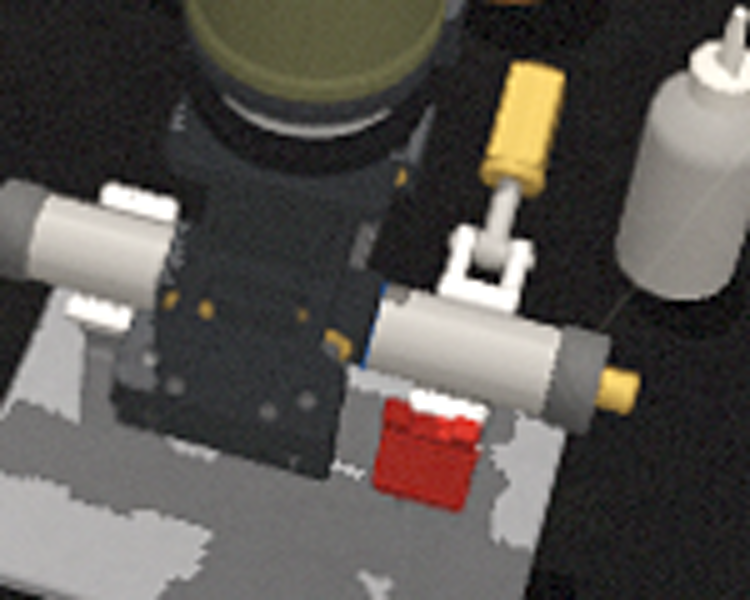

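servo_tool([
  [[0,0,0],[0,0,0],0.035],
  [[0,0,0],[0,0,0],0.045],
  [[0,0,0],[0,0,0],0.06],
  [[0,0,0],[0,0,0],0.075],
  [[0,0,0],[0,-0.003,0],0.075],
  [[0,0,0],[-0.002,-0.012,0],0.075],
  [[0,0,0],[-0.005,-0.02,0],0.075],
  [[0,0,0],[-0.006,-0.025,0],0.075],
  [[0,0,0],[-0.006,-0.025,0],0.06],
  [[0,0,0],[-0.004,-0.018,0],0.04],
])

```text
time: 13.75
tcp_pos: [0.5207, -0.2073, 0.202]
tcp_rot: [-0.684, -0.178, 0.056, 0.705]
ft_force: [-0.4, 0.1, -0.3]
opening: 0.0609
```

```bash
python3 look.py f scene side
```

```text
t 13.75 p [ 0.5207 -0.2073  0.202 ] op 0.0609 F [-0.4  0.1 -0.3] q [ 0.88  0.78 -0.89  1.92  0.85  0.68 -0.14]
saddle coords [  4.9   1.3 104.7]
[[0.966, -0.258, -0.0], [0.001, 0.001, 1.0], [-0.258, -0.966, 0.002]]
scene [356 238]
side [272 134]
```

View pics/f_scene.png

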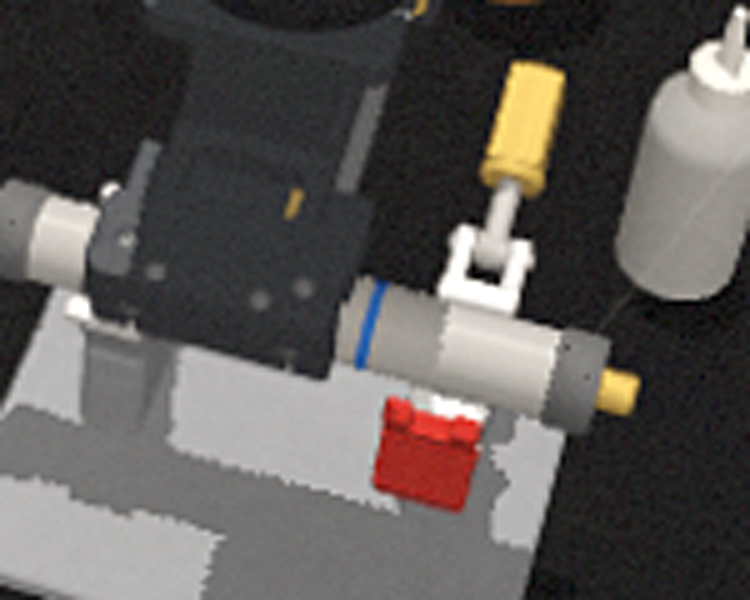

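View pics/f_side.png

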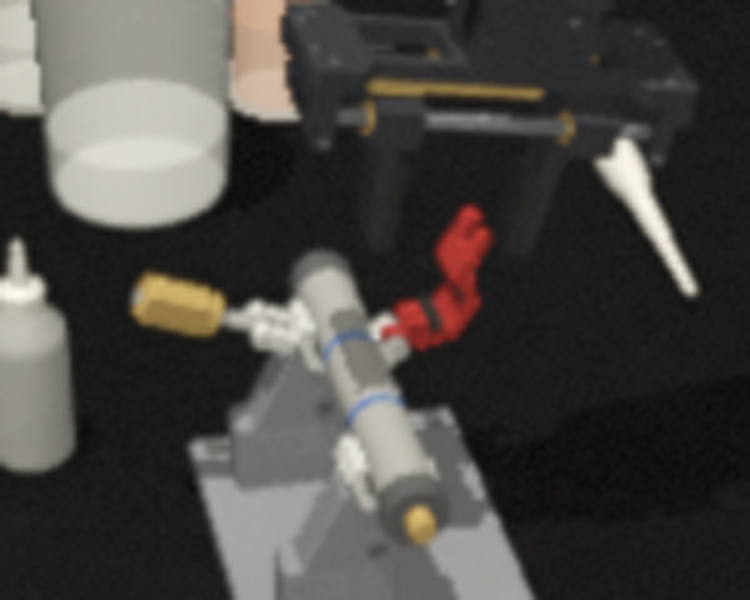

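```bash
cat >> h.py <<'E'
def hu(h,y,up,st=ST):
    a=st[2]; return np.array([st[0]+h*np.cos(a)-y*np.sin(a), st[1]+h*np.sin(a)+y*np.cos(a), up])
def Rt(tilt,flip=1,roll=0):
    """tool x=flip*saddle y, approach tilted 'tilt' deg from down toward +h"""
    a=ST[2]; hh=np.array([np.cos(a),np.sin(a),0]); sy=np.array([-np.sin(a),np.cos(a),0]); t=np.radians(tilt)
    y=np.sin(t)*hh-np.cos(t)*np.array([0,0,1.]); x=flip*sy; R=np.stack([x,y,np.cross(x,y)],1)
    return R@Ro.from_rotvec([0,np.radians(roll),0]).as_matrix()
def tip2tcp(tip,R): return tip-.017*R[:,1]
E
python3 - <<'E'
from h import *
p,R=cur()
R1=Rt(10); t=tip2tcp(hu(-.13,-.06,.19),R1)
p,R=plan(p,R,t,R1,20,.0)
plan(p,R,tip2tcp(hu(-.13,-.06,.132),R1),R1,10,.0)
E
```

```text
t 13.85 p [ 0.5215 -0.2078  0.2025] op 0.0527 F [0.9 0.4 0.4] q [ 0.88  0.78 -0.89  1.92  0.85  0.68 -0.14]
max 0.0071 5.6 end err mm [0.   0.04 0.05] 0.04
[[[0.0, -2.6, 0.0], [-0.0026, -0.0006, -0.0017], 0.0], [[0.0, -3.2, 0.0], [-0.0034, -0.0007, -0.002], 0.0], [[0.0, -3.7, 0.0], [-0.004, -0.0009, -0.0021], 0.0], [[0.0, -4.2, 0.0], [-0.0046, -0.001, -0.0021], 0.0], [[0.0, -4.6, 0.0], [-0.0053, -0.001, -0.0019], 0.0], [[0.0, -4.9, 0.0], [-0.0058, -0.0012, -0.0016], 0.0], [[0.1, -5.2, 0.0], [-0.0063, -0.0012, -0.0011], 0.0], [[0, -5.4, 0.0], [-0.0066, -0.0012, -0.0006], 0.0], [[0, -5.6, 0.0], [-0.0067, -0.0013, 0.0], 0.0], [[0, -5.6, 0.1], [-0.0068, -0.0013, 0.0007], 0.0]]
[[[0.0, -5.6, 0], [-0.0068, -0.0013, 0.0014], 0.0], [[0.0, -5.6, 0], [-0.0064, -0.0012, 0.002], 0.0], [[0.0, -5.4, 0], [-0.0061, -0.0013, 0.0025], 0.0], [[0.0, -5.2, 0], [-0.0056, -0.0012, 0.003], 0.0], [[0.0, -4.9, 0], [-0.0051, -0.0011, 0.0033], 0.0], [[0.0, -4.6, 0], [-0.0044, -0.001, 0.0035], 0.0], [[0.0, -4.2, 0], [-0.0037, -0.001, 0.0035], 0.0], [[0.1, -3.7, 0], [-0.0031, -0.0008, 0.0033], 0.0], [[0, -3.2, 0], [-0.0025, -0.0008, 0.003], 0.0], [[0, -2.6, 0.0], [-0.0018, -0.0006, 0.0025], 0.0]]
max 0.0072 0.0 end err mm [-0.05  0.03 -0.04] 0.04
[[[0, 0, 0.0], [0, 0.0037, 0.0006], 0.0], [[0, 0, 0.0], [0, 0.005, 0.0009], 0.0], [[0, 0, 0.0], [0, 0.006, 0.0011], 0.0], [[0, 0, 0.0], [0, 0.0068, 0.0012], 0.0], [[0, 0, 0.0], [0, 0.0071, 0.0012], 0.0], [[0, 0, 0.0], [0, 0.0071, 0.0013], 0.0], [[0, 0, 0.0], [0, 0.0067, 0.0012], 0.0], [[0, 0, 0.0], [0, 0.0061, 0.001], 0.0], [[0, 0, 0.0], [0, 0.005, 0.0009], 0.0], [[0, 0, 0.0], [0, 0.0037, 0.0007], 0.0]]
```

servo_tool([
  [[0,-2.6,0],[-0.0026,-0.0006,-0.0017],0],
  [[0,-3.2,0],[-0.0034,-0.0007,-0.002],0],
  [[0,-3.7,0],[-0.004,-0.0009,-0.0021],0],
  [[0,-4.2,0],[-0.0046,-0.001,-0.0021],0],
  [[0,-4.6,0],[-0.0053,-0.001,-0.0019],0],
  [[0,-4.9,0],[-0.0058,-0.0012,-0.0016],0],
  [[0.1,-5.2,0],[-0.0063,-0.0012,-0.0011],0],
  [[0,-5.4,0],[-0.0066,-0.0012,-0.0006],0],
  [[0,-5.6,0],[-0.0067,-0.0013,0],0],
  [[0,-5.6,0.1],[-0.0068,-0.0013,0.0007],0],
])

```text
time: 14.85
tcp_pos: [0.4867, -0.251, 0.2014]
tcp_rot: [0.609, 0.435, -0.316, -0.584]
ft_force: [-0.6, -0.4, 0.3]
opening: 0.0005
```

servo_tool([
  [[0,-5.6,0],[-0.0068,-0.0013,0.0014],0],
  [[0,-5.6,0],[-0.0064,-0.0012,0.002],0],
  [[0,-5.4,0],[-0.0061,-0.0013,0.0025],0],
  [[0,-5.2,0],[-0.0056,-0.0012,0.003],0],
  [[0,-4.9,0],[-0.0051,-0.0011,0.0033],0],
  [[0,-4.6,0],[-0.0044,-0.001,0.0035],0],
  [[0,-4.2,0],[-0.0037,-0.001,0.0035],0],
  [[0.1,-3.7,0],[-0.0031,-0.0008,0.0033],0],
  [[0,-3.2,0],[-0.0025,-0.0008,0.003],0],
  [[0,-2.6,0],[-0.0018,-0.0006,0.0025],0],
])

```text
time: 15.85
tcp_pos: [0.4524, -0.295, 0.2035]
tcp_rot: [0.442, 0.624, -0.525, -0.374]
ft_force: [0.2, -0.1, 0.4]
opening: 0.0002
```

```bash
cat > pos.py <<'E'
from h import *
p,R=cur(); Rs,o=saddle(); a=ST[2]
tip=p+.017*R[:,1]
def hc(q): v=q-o; return np.array([v[0]*np.cos(a)+v[1]*np.sin(a),-v[0]*np.sin(a)+v[1]*np.cos(a),q[2]])
print("tip h,y,up mm",(hc(tip)*1e3).round(1),"tcp saddle",((Rs.T@(p-o))*1e3).round(1)); print("R in saddle",(Rs.T@R).round(3).tolist())
E
python3 pos.py; python3 - <<'E'
from h import *
p,R=cur(0); R1=Rt(10)
plan(p,R,tip2tcp(hu(-.13,-.06,.132),R1),R1,10,.0)
E
```

```text
t 15.85 p [ 0.4524 -0.295   0.2035] op 0.0002 F [ 0.2 -0.1  0.4] q [ 1.25  0.95 -1.28  1.94  1.06  0.96  1.42]
tip h,y,up mm [-130.2  -59.2  186.8] tcp saddle [-79.  -59.2 145.6]
R in saddle [[-0.001, -0.262, -0.965], [1.0, 0.004, -0.003], [0.004, -0.965, 0.262]]
max 0.0068 0.14 end err mm [ 0.06 -0.02  0.03] 0.05
[[[0, 0.0, 0.0], [-0.0001, 0.0035, 0.0006], 0.0], [[0, 0.0, 0.0], [0, 0.0047, 0.0008], 0.0], [[-0.1, 0.0, 0.1], [-0.0001, 0.0057, 0.001], 0.0], [[0.0, 0.1, 0], [-0.0001, 0.0064, 0.0011], 0.0], [[0, 0, 0.0], [-0.0002, 0.0067, 0.0011], 0.0], [[0, 0, 0.0], [-0.0001, 0.0067, 0.0011], 0.0], [[-0.1, 0.0, 0.1], [-0.0001, 0.0064, 0.0011], 0.0], [[0.0, 0.0, 0], [0, 0.0057, 0.001], 0.0], [[0, 0.0, 0.0], [-0.0001, 0.0048, 0.0009], 0.0], [[0, 0.0, 0.0], [-0.0001, 0.0034, 0.0005], 0.0]]
```

servo_tool([
  [[0,0,0],[-0.0001,0.0035,0.0006],0],
  [[0,0,0],[-0.0001,0.0047,0.0008],0],
  [[0,0,0],[-0.0001,0.0057,0.001],0],
  [[0,0,0],[-0.0001,0.0064,0.0011],0],
  [[0,0,0],[-0.0001,0.0067,0.0011],0],
  [[0,0,0],[-0.0001,0.0067,0.0011],0],
  [[0,0,0],[-0.0001,0.0064,0.0011],0],
  [[0,0,0],[0,0.0057,0.001],0],
  [[0,0,0],[0,0.0048,0.0009],0],
  [[0,0,0],[0,0.0034,0.0005],0],
])

```text
time: 16.85
tcp_pos: [0.4528, -0.2954, 0.149]
tcp_rot: [0.443, 0.624, -0.524, -0.374]
ft_force: [-0.2, 0.8, -0.3]
opening: 0.0005
```

```bash
python3 pos.py; python3 look.py g scene side; python3 - <<'E'
from h import *
p,R=cur(0); R1=Rt(10)
# tip path
c,s=np.cos(np.radians(25)),np.sin(np.radians(25))
def tipf(ph,rr=.068,pre=.003):
    q=lipp(ph,rr,.009-pre); h=q[0]*c-q[2]*s; up=.105+q[0]*s+q[2]*c
    n=np.array([-np.sin(ph),np.cos(ph)]); nh=n[0]*c-n[1]*s; nu=n[0]*s+n[1]*c
    return h-.009, up-(.012 if nu<0.2 else 0)
for ph in (1.8,1.6,1.4,1.2,1.0,.8,.6,.4,.3): print(ph,np.array(tipf(ph)).round(4))
E
```

```text
t 16.85 p [ 0.4528 -0.2954  0.149 ] op 0.0005 F [-0.2  0.8 -0.3] q [ 1.21  1.02 -1.21  1.98  1.19  0.89  1.33]
tip h,y,up mm [-130.   -59.7  132.2] tcp saddle [-101.8  -59.7   96. ]
R in saddle [[0.0, -0.262, -0.965], [1.0, 0.003, -0.001], [0.003, -0.965, 0.262]]
t 16.85 p [ 0.4528 -0.2954  0.149 ] op 0.0005 F [-0.2  0.8 -0.3] q [ 1.21  1.02 -1.21  1.98  1.19  0.89  1.33]
saddle coords [-101.8  -59.7   96. ]
[[0.0, -0.262, -0.965], [1.0, 0.003, -0.001], [0.003, -0.965, 0.262]]
scene [356 238]
side [272 134]
1.8 [-0.0847  0.1293]
1.6 [-0.0739  0.1375]
1.4 [-0.0616  0.1435]
1.2 [-0.0484  0.1469]
1.0 [-0.0348  0.1477]
0.8 [-0.0213  0.1577]
0.6 [-0.0085  0.153 ]
0.4 [0.0031 0.146 ]
0.3 [0.0084 0.1416]
```

View pics/g_side.png

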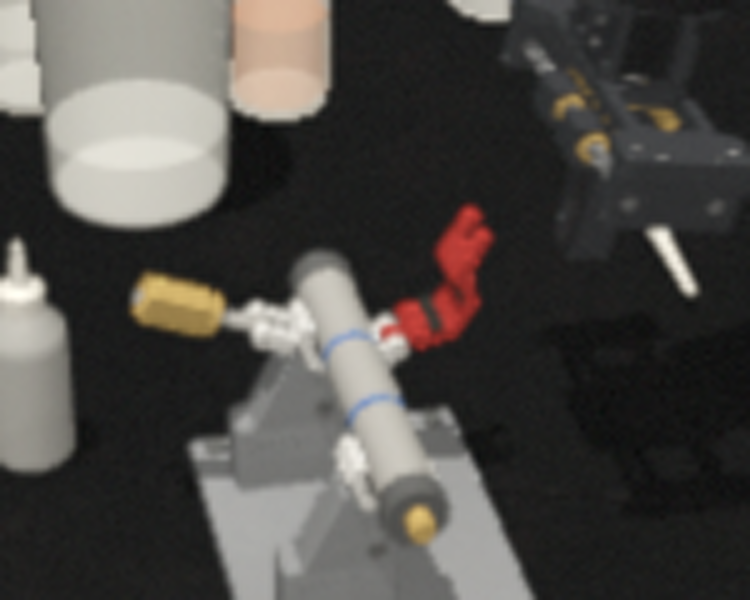

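View pics/g_scene.png

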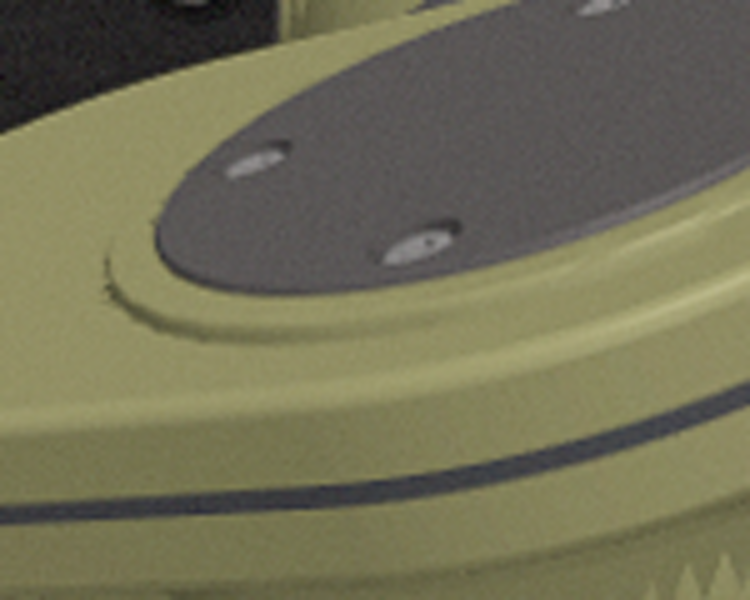

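```bash
cat >> h.py <<'E'
def path(wp,nseg,grip,Rcur,R1):
    """wp list of (h,y,up) tip; nseg rows per segment. Fixed orientation R1 (small fix ignored)"""
    pts=[np.array(wp[0],float)]
    for a,b,n in zip(wp[:-1],wp[1:],nseg):
        for i in range(1,n+1): pts.append(np.array(a)+(np.array(b)-a)*i/n)
    X=[hu(*q) for q in pts]; P=X[0]; rows=[]
    for q in X[1:]:
        d=(Rcur.T@(q-P)).round(4); P=P+Rcur@d; rows.append([[0,0,0],d.tolist(),grip])
    for i in range(0,len(rows),10): print(json.dumps(rows[i:i+10]).replace('-0.0,','0,').replace('-0.0]','0]'))
E
python3 - <<'E'
from h import *
p,R=cur(0)
path([(-.130,-.0597,.132),(-.085,-.06,.131),(-.062,-.06,.1425),(-.035,-.06,.149),(-.021,-.06,.156),(-.0085,-.06,.153),(.003,-.06,.146)],[5,4,4,3,2,2],0,R,R)
E
```

```text
[[[0, 0, 0], [-0.0001, 0.0017, -0.0088], 0], [[0, 0, 0], [0, 0.0018, -0.0089], 0], [[0, 0, 0], [-0.0001, 0.0017, -0.0088], 0], [[0, 0, 0], [-0.0001, 0.0017, -0.0088], 0], [[0, 0, 0], [-0.0001, 0.0017, -0.0089], 0], [[0, 0, 0], [0.0001, -0.0018, -0.0061], 0], [[0, 0, 0], [0, -0.0019, -0.0062], 0], [[0, 0, 0], [0, -0.0018, -0.0061], 0], [[0, 0, 0], [0, -0.0019, -0.0062], 0], [[0, 0, 0], [0, -0.0004, -0.0069], 0]]
[[[0, 0, 0], [0, -0.0005, -0.007], 0], [[0, 0, 0], [0, -0.0005, -0.0069], 0], [[0, 0, 0], [0, -0.0004, -0.0069], 0], [[0, 0, 0], [0, -0.0015, -0.005], 0], [[0, 0, 0], [0, -0.0015, -0.005], 0], [[0, 0, 0], [0, -0.0015, -0.005], 0], [[0, 0, 0], [0, 0.0025, -0.0059], 0], [[0, 0, 0], [-0.0001, 0.0025, -0.0059], 0], [[0, 0, 0], [0.0, 0.0045, -0.0051], 0], [[0, 0, 0], [0.0, 0.0044, -0.005], 0]]
```

servo_tool([
  [[0,0,0],[-0.0001,0.0017,-0.0088],0],
  [[0,0,0],[0,0.0018,-0.0089],0],
  [[0,0,0],[-0.0001,0.0017,-0.0088],0],
  [[0,0,0],[-0.0001,0.0017,-0.0088],0],
  [[0,0,0],[-0.0001,0.0017,-0.0089],0],
  [[0,0,0],[0.0001,-0.0018,-0.0061],0],
  [[0,0,0],[0,-0.0019,-0.0062],0],
  [[0,0,0],[0,-0.0018,-0.0061],0],
  [[0,0,0],[0,-0.0019,-0.0062],0],
  [[0,0,0],[0,-0.0004,-0.0069],0],
])

```text
time: 17.95
tcp_pos: [0.5239, -0.2712, 0.162]
tcp_rot: [0.443, 0.624, -0.524, -0.374]
ft_force: [-2.5, -0.3, 3.0]
opening: 0.0
```

```bash
python3 pos.py; python3 look.py hh side
```

```text
t 17.95 p [ 0.5239 -0.2712  0.162 ] op 0.0 F [-2.5 -0.3  3. ] q [ 1.08  1.03 -1.21  1.84  1.14  0.96  1.34]
tip h,y,up mm [-54.8 -60.1 145.3] tcp saddle [-28.2 -60.1  76.1]
R in saddle [[0.0, -0.262, -0.965], [1.0, 0.003, -0.0], [0.003, -0.965, 0.262]]
t 17.95 p [ 0.5239 -0.2712  0.162 ] op 0.0 F [-2.5 -0.3  3. ] q [ 1.08  1.03 -1.21  1.84  1.14  0.96  1.34]
saddle coords [-28.2 -60.1  76.1]
[[0.0, -0.262, -0.965], [1.0, 0.003, -0.0], [0.003, -0.965, 0.262]]
side [272 134]
```

View pics/hh_side.png

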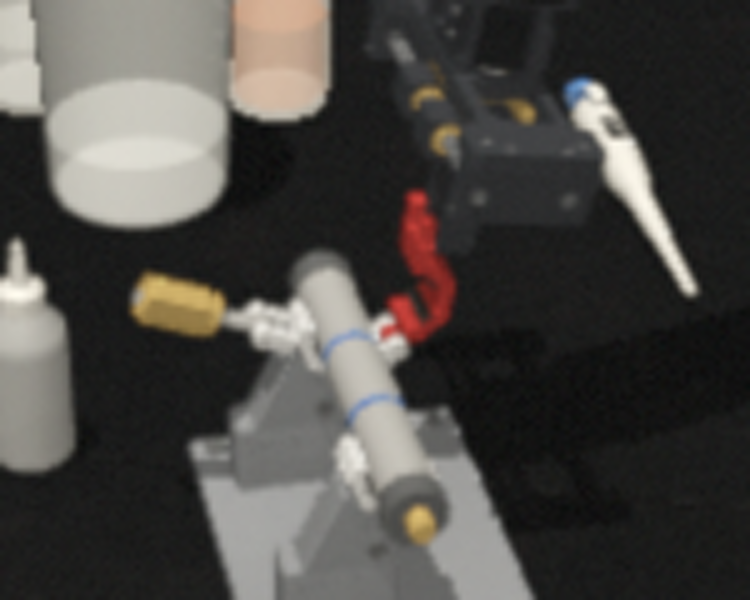

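Cap is following (lip tip now at about (417,200) of the crop). Continue.

servo_tool([
  [[0,0,0],[0,-0.0005,-0.007],0],
  [[0,0,0],[0,-0.0005,-0.0069],0],
  [[0,0,0],[0,-0.0004,-0.0069],0],
  [[0,0,0],[0,-0.0015,-0.005],0],
  [[0,0,0],[0,-0.0015,-0.005],0],
  [[0,0,0],[0,-0.0015,-0.005],0],
  [[0,0,0],[0,0.0025,-0.0059],0],
  [[0,0,0],[-0.0001,0.0025,-0.0059],0],
  [[0,0,0],[0,0.0045,-0.0051],0],
  [[0,0,0],[0,0.0044,-0.005],0],
])

```text
time: 19.0
tcp_pos: [0.5794, -0.252, 0.1633]
tcp_rot: [0.443, 0.624, -0.524, -0.374]
ft_force: [-0.6, -0.8, 0.3]
opening: 0.0006
```

```bash
python3 pos.py; python3 look.py i side
```

```text
t 19.0 p [ 0.5794 -0.252   0.1633] op 0.0006 F [-0.6 -0.8  0.3] q [ 0.98  1.06 -1.2   1.72  1.12  1.01  1.35]
tip h,y,up mm [  3.9 -60.1 146.5] tcp saddle [ 25.5 -60.2  52.4]
R in saddle [[0.0, -0.261, -0.965], [1.0, 0.003, -0.001], [0.003, -0.965, 0.261]]
t 19.0 p [ 0.5794 -0.252   0.1633] op 0.0006 F [-0.6 -0.8  0.3] q [ 0.98  1.06 -1.2   1.72  1.12  1.01  1.35]
saddle coords [ 25.5 -60.2  52.4]
[[0.0, -0.261, -0.965], [1.0, 0.003, -0.001], [0.003, -0.965, 0.261]]
side [272 134]
```

View pics/i_side.png

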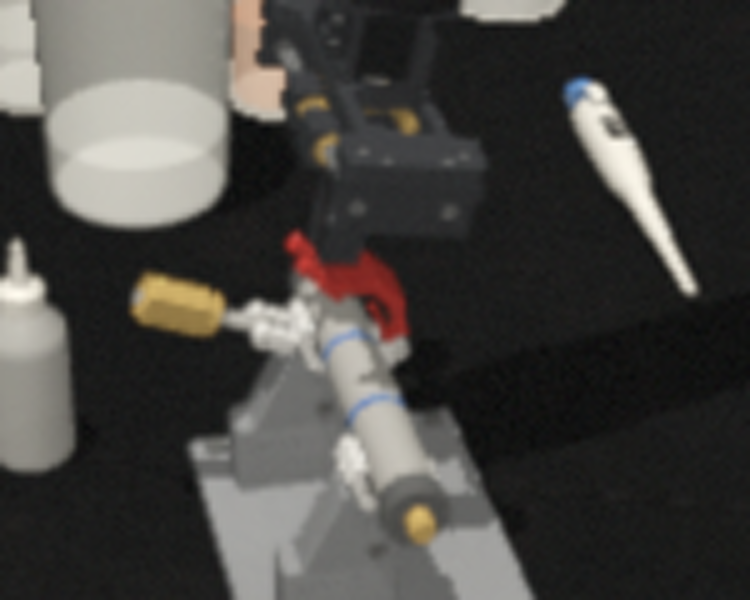

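servo_tool([
  [[0,0,0],[0,0.0015,-0.0004],0],
  [[0,0,0],[0,0.0015,-0.0004],0],
  [[0,0,0],[0,0.0015,-0.0004],0],
  [[0,0,0],[0,0.0015,-0.0004],0],
  [[0,0,0],[0,0.0015,-0.0004],0],
  [[0,0,0],[0,0.0015,-0.0004],0],
  [[0,0,0],[0,0.0015,-0.0004],0],
  [[0,0,0],[0,0.0012,-0.0003],0],
  [[0,0,0],[0,0.001,-0.0003],0],
  [[0,0,0],[0,0.0005,-0.0001],0],
])

```text
time: 20.05
tcp_pos: [0.5854, -0.2499, 0.1521]
tcp_rot: [0.443, 0.625, -0.523, -0.373]
ft_force: [2.2, 0.6, 4.1]
opening: 0.0004
```

```bash
python3 pos.py; python3 look.py j side
```

```text
t 20.05 p [ 0.5854 -0.2499  0.1521] op 0.0004 F [2.2 0.6 4.1] q [ 0.97  1.08 -1.19  1.72  1.13  0.99  1.33]
tip h,y,up mm [ 10.3 -60.1 135.3] tcp saddle [ 26.5 -60.1  39.6]
R in saddle [[-0.0, -0.259, -0.966], [1.0, 0.003, -0.001], [0.003, -0.966, 0.259]]
t 20.05 p [ 0.5854 -0.2499  0.1521] op 0.0004 F [2.2 0.6 4.1] q [ 0.97  1.08 -1.19  1.72  1.13  0.99  1.33]
saddle coords [ 26.5 -60.1  39.6]
[[-0.0, -0.259, -0.966], [1.0, 0.003, -0.001], [0.003, -0.966, 0.259]]
side [272 134]
```

View pics/j_side.png

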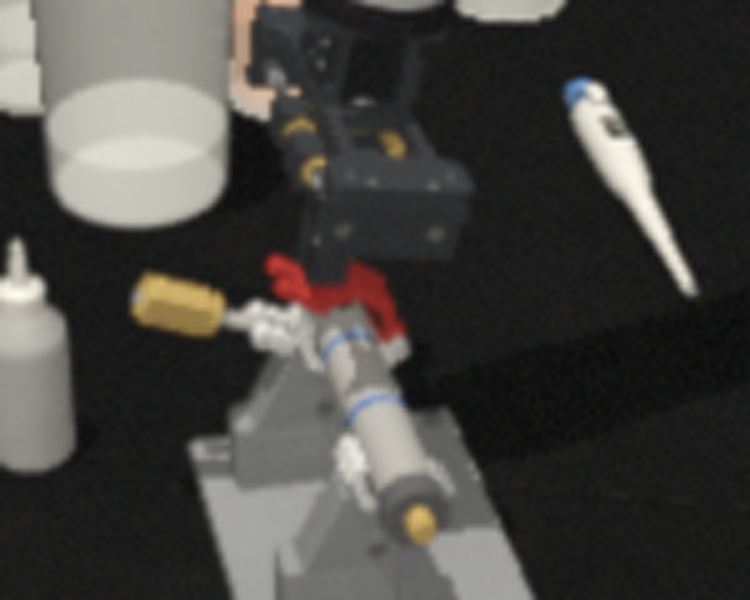

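```bash
python3 - <<'E'
from h import *
p,R=cur(0); Rs,o=saddle()
def dd(*v): print((R.T@Rs@np.array(v)).round(4))
dd(0,0,.012); dd(.017,0,0); dd(0,0,-.022)
for ph in(0,.1,.2,.3,.4,.5):
    print(ph,((proj(ds["side"],sw(lipp(ph,.08,.005)))[0]-[272,134])*5).round())
E
```

```text
[ 0.     -0.0116  0.0031]
[-0.     -0.0044 -0.0164]
[-0.0001  0.0212 -0.0057]
0 [262. 288.]
0.1 [270. 276.]
0.2 [279. 265.]
0.3 [290. 254.]
0.4 [301. 244.]
0.5 [314. 235.]
```

servo_tool([
  [[0,0,0],[0,-0.005,0.0013],0],
  [[0,0,0],[0,-0.0066,0.0018],0],
  [[0,0,0],[0,-0.0015,-0.0054],0],
  [[0,0,0],[0,-0.0015,-0.0055],0],
  [[0,0,0],[0,-0.0014,-0.0055],0],
  [[0,0,0],[0,0.004,-0.001],0],
  [[0,0,0],[0,0.005,-0.0013],0],
  [[0,0,0],[0,0.005,-0.0013],0],
  [[0,0,0],[0,0.004,-0.001],0],
  [[0,0,0],[0,0.002,-0.0005],0],
])

```text
time: 21.1
tcp_pos: [0.6016, -0.244, 0.1495]
tcp_rot: [0.442, 0.624, -0.524, -0.375]
ft_force: [1.2, -0.3, 0.9]
opening: 0.0005
```

```bash
python3 pos.py; python3 look.py k side
```

```text
t 21.1 p [ 0.6016 -0.244   0.1495] op 0.0005 F [ 1.2 -0.3  0.9] q [ 0.93  1.09 -1.18  1.68  1.13  1.01  1.34]
tip h,y,up mm [ 27.5 -59.8 132.8] tcp saddle [ 41.1 -59.9  30. ]
R in saddle [[0.0, -0.263, -0.965], [1.0, 0.004, -0.001], [0.004, -0.965, 0.263]]
t 21.1 p [ 0.6016 -0.244   0.1495] op 0.0005 F [ 1.2 -0.3  0.9] q [ 0.93  1.09 -1.18  1.68  1.13  1.01  1.34]
saddle coords [ 41.1 -59.9  30. ]
[[0.0, -0.263, -0.965], [1.0, 0.004, -0.001], [0.004, -0.965, 0.263]]
side [272 134]
```

View pics/k_side.png

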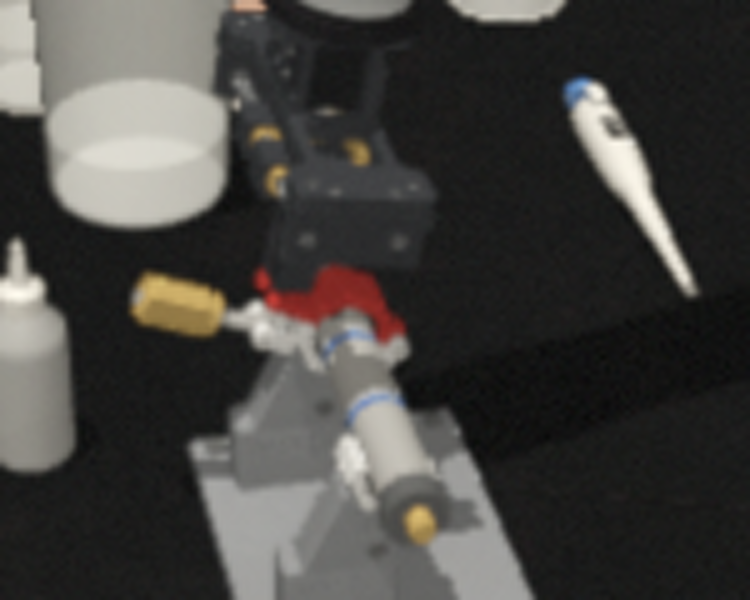

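servo_tool([
  [[0,0,0],[0,0.0012,-0.0003],0],
  [[0,0,0],[0,0.001,-0.0003],0],
  [[0,0,0],[0,0.001,-0.0003],0],
  [[0,0,0],[0,0.001,-0.0003],0],
  [[0,0,0],[0,0.001,-0.0003],0],
  [[0,0,0],[0,0.0005,-0.0001],0],
  [[0,0,0],[0,0,0],0],
  [[0,0,0],[0,0,0],0],
  [[0,0,0],[0,0,0],0],
  [[0,0,0],[0,0,0],0],
])

```text
time: 22.15
tcp_pos: [0.6031, -0.2437, 0.1469]
tcp_rot: [0.443, 0.623, -0.525, -0.374]
ft_force: [-9.7, -0.8, 14.5]
opening: 0.0004
```

```bash
python3 pos.py; python3 look.py l side
```

```text
t 22.15 p [ 0.6031 -0.2437  0.1469] op 0.0004 F [-9.7 -0.8 14.5] q [ 0.93  1.09 -1.18  1.67  1.13  1.01  1.34]
tip h,y,up mm [ 29.  -60.  130.1] tcp saddle [ 41.4 -60.   26.9]
R in saddle [[-0.0, -0.264, -0.965], [1.0, 0.002, -0.001], [0.002, -0.965, 0.264]]
t 22.15 p [ 0.6031 -0.2437  0.1469] op 0.0004 F [-9.7 -0.8 14.5] q [ 0.93  1.09 -1.18  1.67  1.13  1.01  1.34]
saddle coords [ 41.4 -60.   26.9]
[[-0.0, -0.264, -0.965], [1.0, 0.002, -0.001], [0.002, -0.965, 0.264]]
side [272 134]
```

View pics/l_side.png

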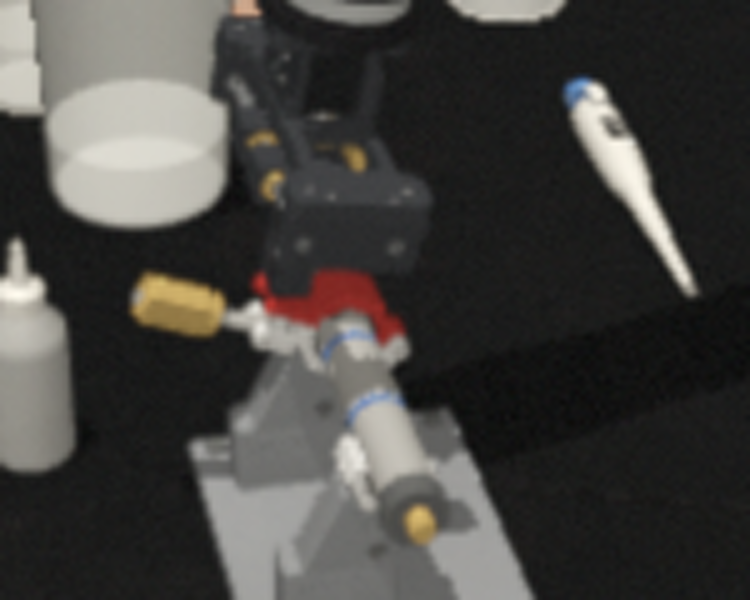

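```bash
python3 - <<'E'
from h import *
p,R=cur(0)
path([(.029,-.06,.130),(.029,-.06,.16),(.06,-.06,.205),(.093,-.06,.205)],[3,4,3],.05,R,R)
E
```

```text
[[[0, 0, 0], [0.0, -0.0099, -0.0017], 0.05], [[0, 0, 0], [0.0, -0.0098, -0.0017], 0.05], [[0, 0, 0], [0.0, -0.0099, -0.0017], 0.05], [[0, 0, 0], [0.0001, -0.0098, -0.0095], 0.05], [[0, 0, 0], [0, -0.0097, -0.0095], 0.05], [[0, 0, 0], [0, -0.0098, -0.0096], 0.05], [[0, 0, 0], [0, -0.0098, -0.0095], 0.05], [[0, 0, 0], [0, 0.0019, -0.0108], 0.05], [[0, 0, 0], [0, 0.0018, -0.0109], 0.05], [[0, 0, 0], [0, 0.0019, -0.0108], 0.05]]
```

servo_tool([
  [[0,0,0],[0,-0.0099,-0.0017],0],
  [[0,0,0],[0,-0.0098,-0.0017],0],
  [[0,0,0],[0,-0.0099,-0.0017],0.05],
  [[0,0,0],[0.0001,-0.0098,-0.0095],0.05],
  [[0,0,0],[0,-0.0097,-0.0095],0.05],
  [[0,0,0],[0,-0.0098,-0.0096],0.05],
  [[0,0,0],[0,-0.0098,-0.0095],0.05],
  [[0,0,0],[0,0.0019,-0.0108],0.05],
  [[0,0,0],[0,0.0018,-0.0109],0.05],
  [[0,0,0],[0,0.0019,-0.0108],0.05],
])

```text
time: 23.2
tcp_pos: [0.6652, -0.2221, 0.2194]
tcp_rot: [0.442, 0.624, -0.524, -0.375]
ft_force: [0.1, 0.4, 0.9]
opening: 0.05
```

```bash
python3 pos.py; python3 look.py m scene side wrist; python3 - <<'E'
from h import *
from cell import r
d=r.get_image("wrist"); pickle.dump(d,open("wm.pkl","wb")); p,R=cur()
im=d["img"][:,:,::-1].copy()
for th in(1.4,1.6,1.8):
    for L in(.031,.067):
        u=proj(d,sw(nutp(th,L)))[0]; print(th,L,u.round(1))
E
```

```text
t 23.2 p [ 0.6652 -0.2221  0.2194] op 0.05 F [0.1 0.4 0.9] q [ 0.83  1.05 -1.22  1.46  1.02  1.16  1.44]
tip h,y,up mm [ 94.8 -59.9 202.6] tcp saddle [131.6 -59.9  64.8]
R in saddle [[0.0, -0.263, -0.965], [1.0, 0.003, -0.001], [0.003, -0.965, 0.263]]
t 23.2 p [ 0.6652 -0.2221  0.2194] op 0.05 F [0.1 0.4 0.9] q [ 0.83  1.05 -1.22  1.46  1.02  1.16  1.44]
saddle coords [131.6 -59.9  64.8]
[[0.0, -0.263, -0.965], [1.0, 0.003, -0.001], [0.003, -0.965, 0.263]]
scene [356 238]
side [272 134]
t 23.4 p [ 0.6644 -0.2221  0.2193] op 0.0499 F [-0.3  0.5 -0.1] q [ 0.83  1.05 -1.22  1.46  1.02  1.16  1.44]
1.4 0.031 [320.9 191.2]
1.4 0.067 [320.9 256.4]
1.6 0.031 [320.9 193. ]
1.6 0.067 [320.8 256.4]
1.8 0.031 [320.8 192.5]
1.8 0.067 [320.7 252. ]
```

View pics/m_side.png

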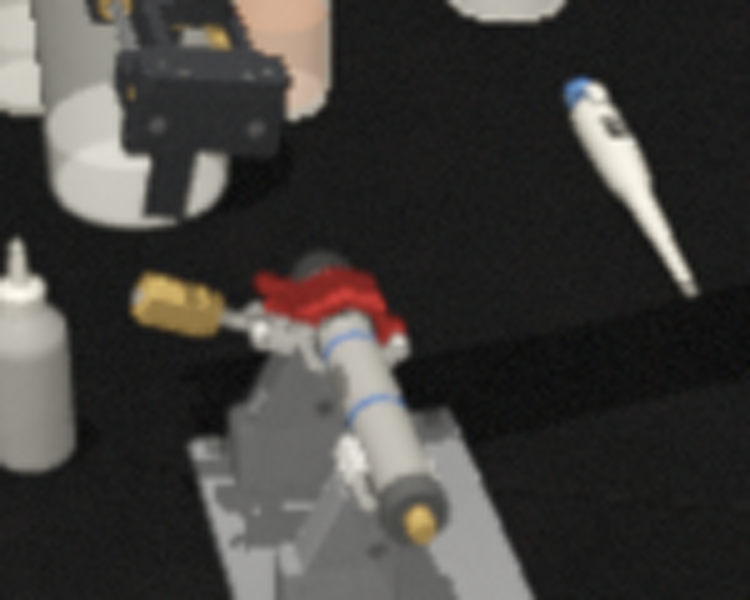

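View pics/m_wrist.png

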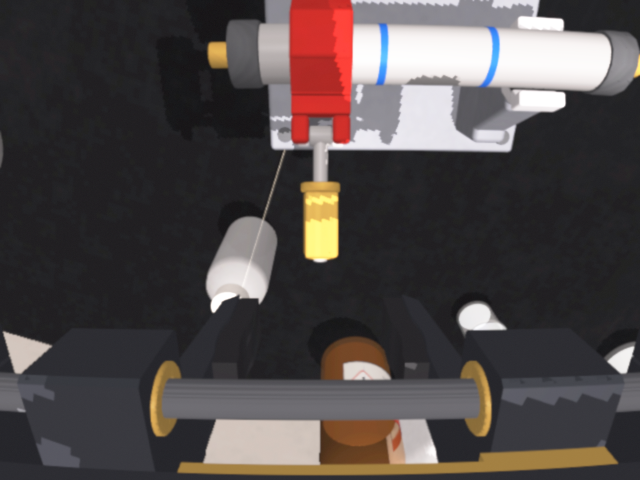

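View pics/m_scene.png

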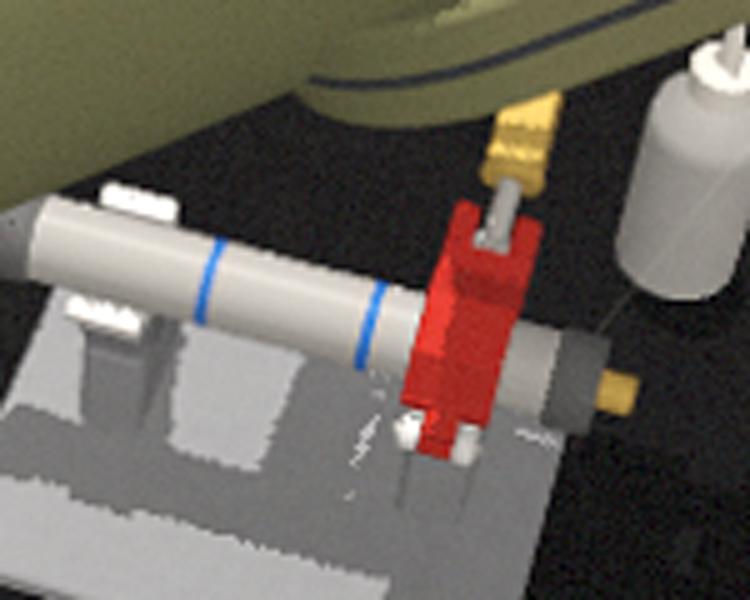

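```bash
python3 - <<'E'
from h import *
from pos import hc
b=ray(ds["scene"],np.array([457,222.]),0); print(b,hc(np.array([*b,0])))
b2=ray(ds["side"],np.array([225,252.]),0); print(b2)
for z in(.15,.18,.2,.22,.25): print(z,proj(ds["scene"],[*b,z])[0].round(),proj(ds["side"],[*b,z])[0].round())
E
```

```text
t 23.4 p [ 0.6644 -0.2221  0.2193] op 0.0499 F [-0.3  0.5 -0.1] q [ 0.83  1.05 -1.22  1.46  1.02  1.16  1.44]
tip h,y,up mm [ 94.  -59.7 202.6] tcp saddle [130.9 -59.7  65.1]
R in saddle [[0.0, -0.263, -0.965], [1.0, 0.004, -0.001], [0.004, -0.965, 0.263]]
[ 0.87641124 -0.10521914] [ 0.32967455 -0.01849929  0.        ]
[ 0.86563159 -0.11813015]
0.15 [467. 168.] [211. 208.]
0.18 [469. 156.] [209. 198.]
0.2 [470. 147.] [208. 191.]
0.22 [472. 139.] [206. 184.]
0.25 [474. 126.] [204. 173.]
```

```bash
python3 - <<'E'
from h import *
p,R=cur(0)
path([(.094,-.0597,.2026),(.095,-.0599,.1576),(.096,-.06,.1126)],[5,5],.05,R,R)
E
```

```text
[[[0, 0, 0], [-0.0001, 0.0089, 0.0013], 0.05], [[0, 0, 0], [0, 0.0089, 0.0014], 0.05], [[0, 0, 0], [-0.0001, 0.0089, 0.0013], 0.05], [[0, 0, 0], [-0.0001, 0.0089, 0.0013], 0.05], [[0, 0, 0], [-0.0001, 0.0089, 0.0013], 0.05], [[0, 0, 0], [0, 0.0089, 0.0014], 0.05], [[0, 0, 0], [-0.0001, 0.0089, 0.0013], 0.05], [[0, 0, 0], [0, 0.0089, 0.0013], 0.05], [[0, 0, 0], [-0.0001, 0.0089, 0.0013], 0.05], [[0, 0, 0], [0, 0.0089, 0.0014], 0.05]]
```

servo_tool([
  [[0,0,0],[-0.0001,0.005,0.0008],0.05],
  [[0,0,0],[0,0.0089,0.0014],0.05],
  [[0,0,0],[-0.0001,0.0105,0.0015],0.05],
  [[0,0,0],[-0.0001,0.0115,0.0017],0.05],
  [[0,0,0],[-0.0001,0.0115,0.0017],0.05],
  [[0,0,0],[0,0.0115,0.0017],0.05],
  [[0,0,0],[-0.0001,0.011,0.0016],0.05],
  [[0,0,0],[0,0.009,0.0013],0.05],
  [[0,0,0],[-0.0001,0.0065,0.001],0.05],
  [[0,0,0],[0,0.0036,0.0005],0.05],
])

```text
time: 24.4
tcp_pos: [0.6665, -0.2221, 0.1293]
tcp_rot: [0.443, 0.624, -0.524, -0.374]
ft_force: [0.6, -0.1, 0.7]
opening: 0.05
```

```bash
python3 pos.py; python3 look.py n side
```

```text
t 24.4 p [ 0.6665 -0.2221  0.1293] op 0.05 F [ 0.6 -0.1  0.7] q [ 0.82  1.15 -1.15  1.52  1.13  1.04  1.36]
tip h,y,up mm [ 96.  -60.3 112.5] tcp saddle [ 94.7 -60.3 -17.3]
R in saddle [[0.0, -0.262, -0.965], [1.0, 0.003, -0.001], [0.003, -0.965, 0.262]]
t 24.4 p [ 0.6665 -0.2221  0.1293] op 0.05 F [ 0.6 -0.1  0.7] q [ 0.82  1.15 -1.15  1.52  1.13  1.04  1.36]
saddle coords [ 94.7 -60.3 -17.3]
[[0.0, -0.262, -0.965], [1.0, 0.003, -0.001], [0.003, -0.965, 0.262]]
side [272 134]
```

View pics/n_side.png

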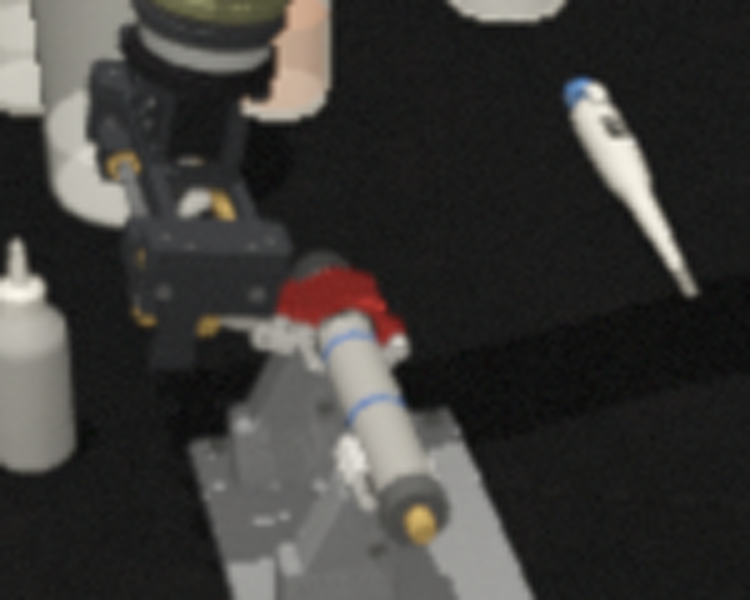

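servo_tool([
  [[0,0,0],[0,0,0],0.04],
  [[0,0,0],[0,0,0],0.03],
  [[0,0,0],[0,0,0],0.02],
  [[0,0,0],[0,0,0],0.012],
  [[0,0,0],[0,0,0],0.01],
  [[0,0,0],[0,0,0],0.01],
  [[0,0,0],[0,0,0],0.01],
  [[0,0,0],[0,0,0],0.01],
  [[0,0,0],[0,0,0],0.01],
  [[0,0,0],[0,0,0],0.01],
])

```text
time: 25.45
tcp_pos: [0.6667, -0.2212, 0.1302]
tcp_rot: [0.442, 0.624, -0.524, -0.374]
ft_force: [-1.9, 4.7, 3.1]
opening: 0.0183
```

```bash
python3 pos.py; python3 - <<'E'
from h import *
p,R0=cur(0); Rs,o=saddle(); R1=Rt(25)
th0=1.62; n=20
pn=nutp(th0); off=Rs.T@(p-o)-pn; print(off)
def go(fr):
    rows=[];P=p.copy();R=R0.copy()
    rv=(Ro.from_matrix(R0).inv()*Ro.from_matrix(R1)).as_rotvec()
    for i in range(1,n+1):
        t=i/n; t=.5*t+.5*t*t*(3-2*t); th=th0*(1-t)
        Rt_=R0@Ro.from_rotvec(rv*t).as_matrix()
        # keep grip point: nut centre at tool offset fixed approx = 2mm behind TCP
        X=Rs@(nutp(th)+off*(1-t)+(1-0)*t*np.array([0,0,-.002]))+o
        d=(R.T@(X-P)).round(4); w=np.degrees(Ro.from_matrix(R.T@Rt_).as_rotvec()).round(1)
        P=P+R@d; R=R@Ro.from_rotvec(np.radians(w)).as_matrix(); rows.append([w.tolist(),d.tolist(),.01])
    for i in range(0,n,10): print(json.dumps(rows[i:i+10]).replace('-0.0,','0,').replace('-0.0]','0]'))
go(0)
E
```

```text
t 25.45 p [ 0.6667 -0.2212  0.1302] op 0.0183 F [-1.9  4.7  3.1] q [ 0.82  1.15 -1.15  1.52  1.13  1.05  1.36]
tip h,y,up mm [ 96.5 -59.5 113.5] tcp saddle [ 95.5 -59.5 -16.7]
R in saddle [[0.0, -0.261, -0.965], [1.0, 0.004, -0.001], [0.005, -0.965, 0.261]]
[5.33683988e-04 4.56647517e-04 1.78617003e-05]
[[[-0.4, 0.0, 0.0], [0, -0.0024, 0.0006], 0.01], [[-0.6, 0.0, 0.0], [0, -0.003, 0.0009], 0.01], [[-0.6, 0.0, 0.0], [0, -0.0034, 0.0012], 0.01], [[-0.7, 0.0, 0.0], [0, -0.0037, 0.0016], 0.01], [[-0.8, 0.0, 0.1], [0, -0.004, 0.002], 0.01], [[-0.8, 0.0, 0], [0, -0.0041, 0.0025], 0.01], [[-0.9, 0.0, 0], [0, -0.0041, 0.003], 0.01], [[-0.9, 0.0, 0], [-0.0001, -0.004, 0.0034], 0.01], [[-0.9, 0.0, 0.0], [0.0, -0.0038, 0.0039], 0.01], [[-1.0, 0.0, 0.0], [0.0, -0.0034, 0.0042], 0.01]]
[[[-0.9, 0.0, 0.0], [0, -0.0032, 0.0045], 0.01], [[-1.0, 0.0, 0.1], [0, -0.0027, 0.0047], 0.01], [[-0.9, 0.0, 0], [0, -0.0022, 0.0049], 0.01], [[-0.8, 0.0, 0], [-0.0001, -0.0019, 0.0048], 0.01], [[-0.9, 0.0, 0.0], [0.0, -0.0013, 0.0046], 0.01], [[-0.8, 0.0, 0.0], [0, -0.001, 0.0045], 0.01], [[-0.7, 0.0, 0.0], [0, -0.0006, 0.0041], 0.01], [[-0.6, 0.0, 0.0], [0, -0.0003, 0.0037], 0.01], [[-0.5, 0.0, 0.1], [-0.0001, -0.0001, 0.0032], 0.01], [[-0.5, 0.0, 0], [0.0, 0.0, 0.0025], 0.01]]
```

servo_tool([
  [[-0.4,0,0],[0,-0.0024,0.0006],0.01],
  [[-0.6,0,0],[0,-0.003,0.0009],0.01],
  [[-0.6,0,0],[0,-0.0034,0.0012],0.01],
  [[-0.7,0,0],[0,-0.0037,0.0016],0.01],
  [[-0.8,0,0],[0,-0.004,0.002],0.01],
  [[-0.8,0,0],[0,-0.0041,0.0025],0.01],
  [[-0.9,0,0],[0,-0.0041,0.003],0.01],
  [[-0.9,0,0],[0,-0.004,0.0034],0.01],
  [[-0.9,0,0],[0,-0.0038,0.0039],0.01],
  [[-1.0,0,0],[0,-0.0034,0.0042],0.01],
])

```text
time: 26.45
tcp_pos: [0.6392, -0.2303, 0.1601]
tcp_rot: [0.466, 0.659, -0.48, -0.343]
ft_force: [5.2, 7.1, -3.5]
opening: 0.0179
```

```bash
python3 pos.py; python3 look.py o side
```

```text
t 26.45 p [ 0.6392 -0.2303  0.1601] op 0.0179 F [ 5.2  7.1 -3.5] q [ 0.94  1.1  -1.21  1.68  1.19  0.89  1.31]
tip h,y,up mm [ 69.8 -59.1 143.9] tcp saddle [ 81.9 -59.2  22.6]
R in saddle [[-0.001, -0.126, -0.992], [1.0, 0.005, -0.002], [0.006, -0.992, 0.126]]
t 26.45 p [ 0.6392 -0.2303  0.1601] op 0.0179 F [ 5.2  7.1 -3.5] q [ 0.94  1.1  -1.21  1.68  1.19  0.89  1.31]
saddle coords [ 81.9 -59.2  22.6]
[[-0.001, -0.126, -0.992], [1.0, 0.005, -0.002], [0.006, -0.992, 0.126]]
side [272 134]
```

View pics/o_side.png

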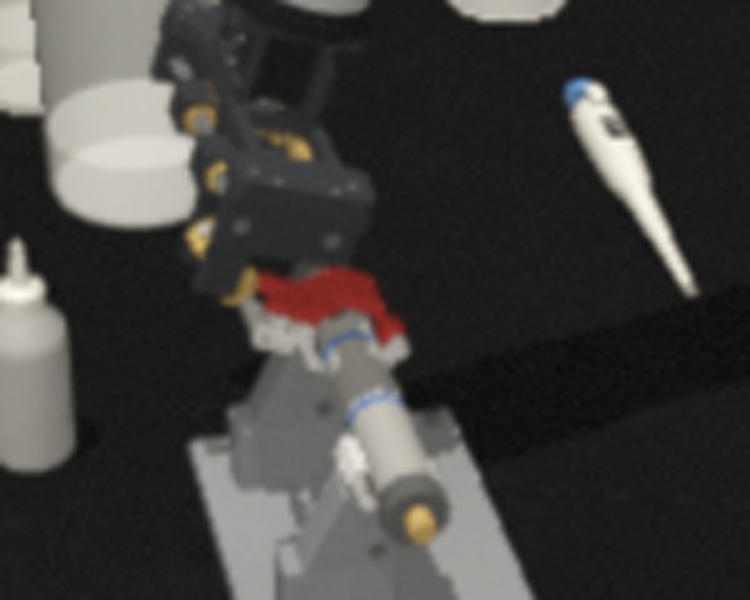

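servo_tool([
  [[-0.9,0,0],[0.0002,-0.0032,0.0045],0.01],
  [[-1.0,0,0],[0.0002,-0.0027,0.0047],0.01],
  [[-0.9,0,0],[0.0002,-0.0022,0.0049],0.01],
  [[-0.8,0,0],[0.0002,-0.0019,0.0048],0.01],
  [[-0.9,0,0],[0,-0.0013,0.0046],0.01],
  [[-0.8,0,0],[0,-0.001,0.0045],0.01],
  [[-0.7,0,0],[0,-0.0006,0.0041],0.01],
  [[-0.6,0,0],[0,-0.0003,0.0037],0.01],
  [[-0.5,0,0],[0,-0.0001,0.0032],0.01],
  [[-0.5,0,0],[0,0,0.0025],0.01],
])

```text
time: 27.5
tcp_pos: [0.6013, -0.2433, 0.1616]
tcp_rot: [0.49, 0.691, -0.433, -0.308]
ft_force: [4.3, 6.9, 7.5]
opening: 0.0176
```

```bash
python3 pos.py; python3 look.py p side scene
```

```text
t 27.5 p [ 0.6013 -0.2433  0.1616] op 0.0176 F [4.3 6.9 7.5] q [ 1.08  1.09 -1.22  1.86  1.34  0.71  1.2 ]
tip h,y,up mm [ 31.9 -59.  146.3] tcp saddle [ 46.1 -59.1  41. ]
R in saddle [[-0.003, 0.014, -1.0], [1.0, 0.004, -0.003], [0.004, -1.0, -0.014]]
t 27.5 p [ 0.6013 -0.2433  0.1616] op 0.0176 F [4.3 6.9 7.5] q [ 1.08  1.09 -1.22  1.86  1.34  0.71  1.2 ]
saddle coords [ 46.1 -59.1  41. ]
[[-0.003, 0.014, -1.0], [1.0, 0.004, -0.003], [0.004, -1.0, -0.014]]
side [272 134]
scene [356 238]
```

View pics/p_side.png

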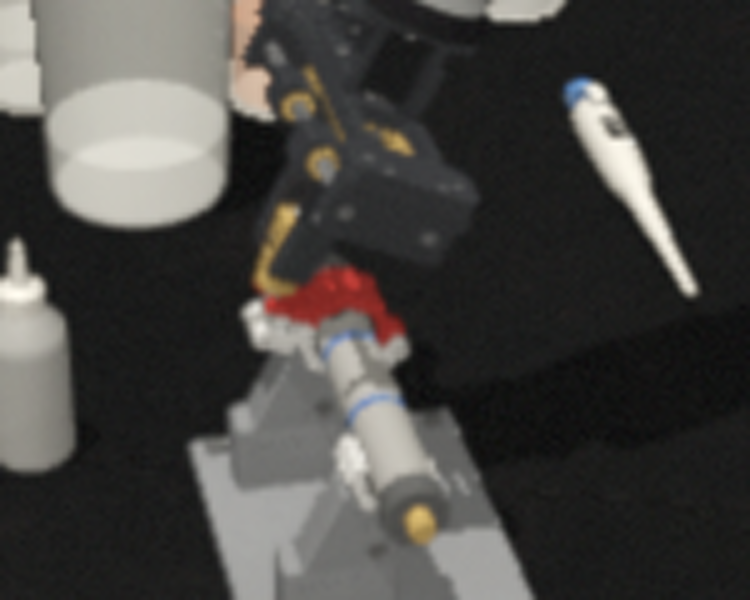

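servo_tool([
  [[0,0,0],[0.0003,0,0.0015],0.01],
  [[0,0,0],[0.0003,0,0.0015],0.01],
  [[0,0,0],[0.0003,0,0.0015],0.01],
  [[0,0,0],[0,0,0.001],0.01],
  [[0,0,0],[0,0,0.001],0.01],
  [[0,0,0],[0,0,0],0.01],
  [[0,0,0],[0,0,0],0.01],
  [[0,0,0],[0,0,0],0.01],
  [[0,0,0],[0,0,0],0.01],
  [[0,0,0],[0,0,0],0.01],
])

```text
time: 28.6
tcp_pos: [0.5955, -0.2452, 0.1589]
tcp_rot: [0.49, 0.691, -0.433, -0.308]
ft_force: [3.2, 5.5, 8.5]
opening: 0.0176
```

```bash
python3 pos.py;  python3 look.py q wrist
```

```text
t 28.6 p [ 0.5955 -0.2452  0.1589] op 0.0176 F [3.2 5.5 8.5] q [ 1.09  1.09 -1.22  1.87  1.35  0.7   1.19]
tip h,y,up mm [ 25.8 -58.9 143.6] tcp saddle [ 39.5 -59.   41.1]
R in saddle [[-0.002, 0.013, -1.0], [1.0, 0.002, -0.002], [0.002, -1.0, -0.013]]
t 28.6 p [ 0.5955 -0.2452  0.1589] op 0.0176 F [3.2 5.5 8.5] q [ 1.09  1.09 -1.22  1.87  1.35  0.7   1.19]
saddle coords [ 39.5 -59.   41.1]
[[-0.002, 0.013, -1.0], [1.0, 0.002, -0.002], [0.002, -1.0, -0.013]]
```

View pics/q_wrist.png

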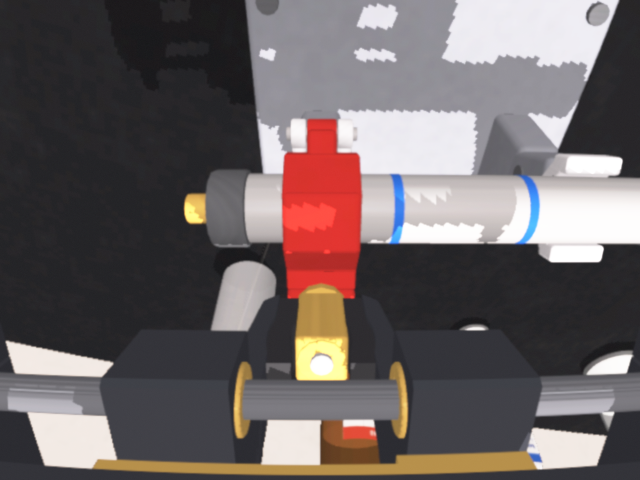

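servo_tool([
  [[0,0,0],[0.0003,0,0.001],0.01],
  [[0,0,0],[0.0003,0,0.001],0.01],
  [[0,0,0],[0.0003,0,0.0005],0.01],
  [[0,0,0],[0,0,0],0.01],
  [[0,0,0],[0,0,0],0.01],
  [[0,0,0],[0,0,0],0.01],
  [[0,0,0],[0,0,0],0.01],
  [[0,0,0],[0,0,0],0.01],
  [[0,0,0],[0,0,0],0.01],
  [[0,0,0],[0,0,0],0.01],
])

```text
time: 29.65
tcp_pos: [0.5951, -0.2453, 0.1588]
tcp_rot: [0.491, 0.691, -0.432, -0.307]
ft_force: [10.2, 4.6, 5.3]
opening: 0.0176
```

```bash
python3 pos.py; python3 -c "
from h import *
from cell import r
s=r.read_state();Rs,o=saddle();print('F saddle',(Rs.T@s['ft_force']).round(1),'T saddle',(Rs.T@s['torque']).round(2))"
```

```text
t 29.65 p [ 0.5951 -0.2453  0.1588] op 0.0176 F [10.2  4.6  5.3] q [ 1.09  1.09 -1.22  1.87  1.36  0.69  1.19]
tip h,y,up mm [ 25.5 -58.9 143.5] tcp saddle [ 39.1 -58.9  41.1]
R in saddle [[-0.002, 0.017, -1.0], [1.0, 0.001, -0.002], [0.001, -1.0, -0.017]]
F saddle [12.4  1.   0.1] T saddle [ 0.3  -2.45 -0.11]
```

servo_tool([
  [[0,0,0],[0,0,-0.0005],0.022],
  [[0,0,0],[0,0,-0.0005],0.028],
  [[0,0,0],[0,0,-0.0003],0.028],
  [[0,0,0],[0,-0.002,0],0.028],
  [[0,0,0],[0,-0.003,0],0.028],
  [[0,0,0],[0,-0.001,0],0.028],
  [[0,0,0],[0,0,0],0.015],
  [[0,0,0],[0,0,0],0.01],
  [[0,0,0],[0,0,0],0.01],
  [[0,0,0],[0,0,0],0.01],
])

```text
time: 30.65
tcp_pos: [0.5873, -0.2477, 0.1595]
tcp_rot: [0.489, 0.687, -0.437, -0.312]
ft_force: [-0.7, -3.2, 2.8]
opening: 0.0171
```

```bash
python3 pos.py; python3 -c "
from h import *
from cell import r
s=r.read_state();Rs,o=saddle();print('F saddle',(Rs.T@s['ft_force']).round(1),'T saddle',(Rs.T@s['torque']).round(2))"
```

```text
t 30.65 p [ 0.5873 -0.2477  0.1595] op 0.0171 F [-0.7 -3.2  2.8] q [ 1.1   1.08 -1.22  1.88  1.34  0.71  1.2 ]
tip h,y,up mm [ 17.  -58.6 144.1] tcp saddle [ 32.  -58.6  45.2]
R in saddle [[0.001, 0.0, -1.0], [1.0, 0.002, 0.001], [0.002, -1.0, -0.0]]
F saddle [-0.4 -2.7  3.3] T saddle [-0.42  0.5  -0.01]
```

servo_tool([
  [[0,0,0],[0,0,0],0.022],
  [[0,0,0],[0,0,0],0.028],
  [[0,0,0],[0,0,-0.002],0.028],
  [[0,0,0],[0,0,-0.003],0.028],
  [[0,0,0],[0,0,-0.0015],0.028],
  [[0,0,0],[0,0,-0.0005],0.028],
  [[0,0,0],[0,0,0],0.028],
  [[0,0,0],[0,0,0],0.028],
  [[0,0,0],[0,0,0],0.028],
  [[0,0,0],[0,0,0],0.028],
])

```text
time: 31.65
tcp_pos: [0.5931, -0.245, 0.1623]
tcp_rot: [0.488, 0.688, -0.437, -0.312]
ft_force: [-0.2, -0.6, 0.1]
opening: 0.028
```

```bash
python3 pos.py; python3 look.py s wrist side; python3 - <<'E'
from h import *
from cell import r
d=r.get_image("wrist"); p,R=cur(0)
for x in(.03,.035,.04,.045): print(x,[proj(d,sw((x,-.059,-.014+L)))[0].round(1).tolist() for L in(.067,.07)])
E
```

```text
t 31.65 p [ 0.5931 -0.245   0.1623] op 0.028 F [-0.2 -0.6  0.1] q [ 1.09  1.08 -1.22  1.87  1.33  0.71  1.2 ]
tip h,y,up mm [ 23.4 -57.9 146.9] tcp saddle [ 38.9 -58.   45.1]
R in saddle [[0.0, 0.0, -1.0], [1.0, 0.003, 0.0], [0.003, -1.0, -0.0]]
t 31.65 p [ 0.5931 -0.245   0.1623] op 0.028 F [-0.2 -0.6  0.1] q [ 1.09  1.08 -1.22  1.87  1.33  0.71  1.2 ]
saddle coords [ 38.9 -58.   45.1]
[[0.0, 0.0, -1.0], [1.0, 0.003, 0.0], [0.003, -1.0, -0.0]]
side [272 134]
0.03 [[320.7, 325.8], [320.7, 330.1]]
0.035 [[320.7, 338.4], [320.7, 343.0]]
0.04 [[320.7, 350.8], [320.7, 355.5]]
0.045 [[320.7, 362.8], [320.7, 367.8]]
```

View pics/s_wrist.png

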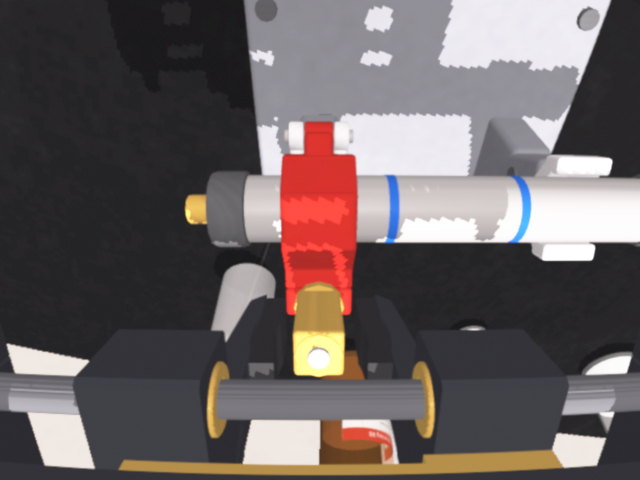

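View pics/s_side.png

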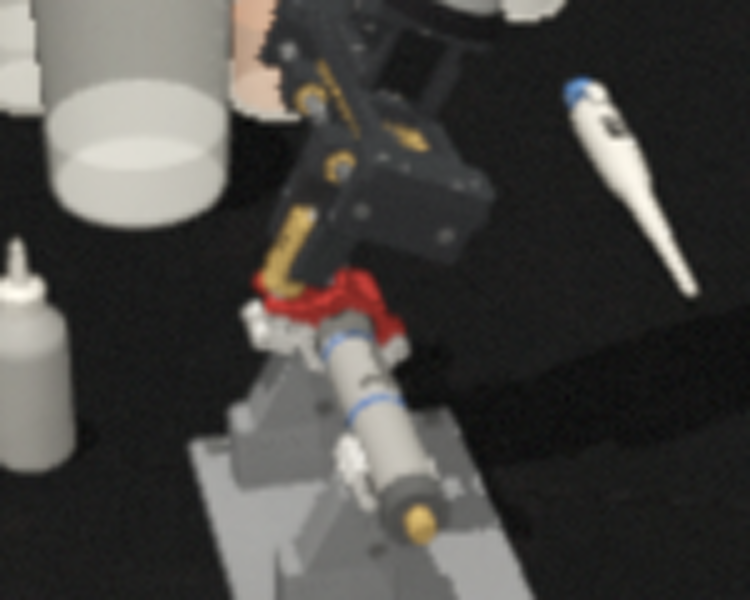

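servo_tool([
  [[0,0,0],[0,0,-0.0005],0.02],
  [[0,0,0],[0,0,0],0.012],
  [[0,0,0],[0,0,0],0.01],
  [[0,0,0],[0,0,0],0.01],
  [[0,4,0],[0,0,0],0.01],
  [[0,6,0],[0,0,0],0.01],
  [[0,8,0],[0,0,0],0.01],
  [[0,8,0],[0,0,0],0.01],
  [[0,8,0],[0,0,0],0.01],
  [[0,6,0],[0,0,0],0.01],
])

```text
time: 32.8
tcp_pos: [0.5939, -0.2452, 0.1627]
tcp_rot: [0.609, 0.538, -0.242, -0.53]
ft_force: [1.9, -1.7, -0.9]
opening: 0.0177
```

```bash
cat > ft.py <<'E'
from pos import *
from cell import r
s=r.read_state();print('F saddle',(Rs.T@s['ft_force']).round(1),'T saddle',(Rs.T@s['torque']).round(2))
E
python3 ft.py; python3 look.py t wrist
```

```text
t 32.8 p [ 0.5939 -0.2452  0.1627] op 0.0177 F [ 1.9 -1.7 -0.9] q [ 1.06  1.04 -1.14  1.87  1.28  0.64  0.53]
tip h,y,up mm [ 24.1 -58.4 147.3] tcp saddle [ 39.7 -58.4  45.1]
R in saddle [[0.647, 0.001, -0.763], [0.763, 0.002, 0.647], [0.002, -1.0, 0.001]]
F saddle [ 0.7 -2.2 -1.3] T saddle [-0.41  0.25  0.03]
t 32.8 p [ 0.5939 -0.2452  0.1627] op 0.0177 F [ 1.9 -1.7 -0.9] q [ 1.06  1.04 -1.14  1.87  1.28  0.64  0.53]
saddle coords [ 39.7 -58.4  45.1]
[[0.647, 0.001, -0.763], [0.763, 0.002, 0.647], [0.002, -1.0, 0.001]]
```

View pics/t_wrist.png

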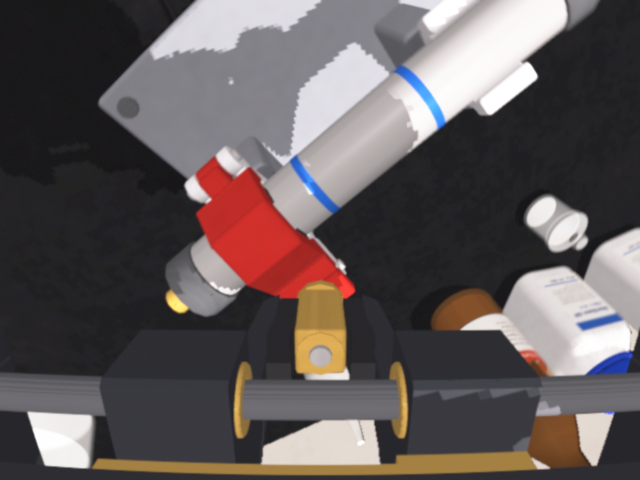

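servo_tool([
  [[0,5,0],[0,0,0],0.01],
  [[0,8,0],[0,0,0],0.01],
  [[0,8,0],[0,0,0],0.01],
  [[0,8,0],[0,0,0],0.01],
  [[0,8,0],[0,0,0],0.01],
  [[0,8,0],[0,0,0],0.01],
  [[0,8,0],[0,0,0],0.01],
  [[0,8,0],[0,0,0],0.01],
  [[0,8,0],[0,0,0],0.01],
  [[0,5,0],[0,0,0],0.01],
])

```text
time: 33.85
tcp_pos: [0.5944, -0.245, 0.1629]
tcp_rot: [-0.632, -0.112, -0.173, 0.747]
ft_force: [2.2, -1.7, -1.3]
opening: 0.0182
```

```bash
python3 ft.py; python3 look.py u wrist
```

```text
t 33.85 p [ 0.5944 -0.245   0.1629] op 0.0182 F [ 2.2 -1.7 -1.3] q [ 0.98  0.94 -0.93  1.87  1.12  0.45 -0.65]
tip h,y,up mm [ 24.7 -58.3 147.5] tcp saddle [ 40.3 -58.4  45.1]
R in saddle [[0.912, 0.002, 0.409], [-0.409, 0.002, 0.912], [0.0, -1.0, 0.003]]
F saddle [ 0.8 -2.3 -1.8] T saddle [-0.58  0.11  0.03]
t 33.85 p [ 0.5944 -0.245   0.1629] op 0.0182 F [ 2.2 -1.7 -1.3] q [ 0.98  0.94 -0.93  1.87  1.12  0.45 -0.65]
saddle coords [ 40.3 -58.4  45.1]
[[0.912, 0.002, 0.409], [-0.409, 0.002, 0.912], [0.0, -1.0, 0.003]]
```

View pics/u_wrist.png

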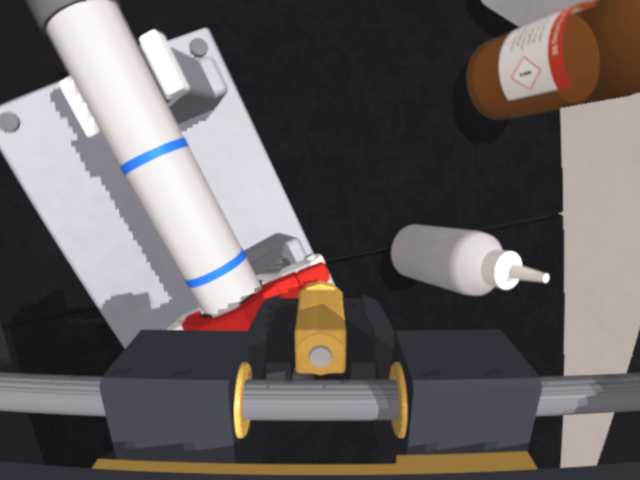

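servo_tool([
  [[0,4,0],[0,0,0],0.01],
  [[0,5,0],[0,0,0],0.01],
  [[0,5,0],[0,0,0],0.01],
  [[0,4,0],[0,0,0],0.01],
  [[0,2,0],[0,0,0],0.01],
  [[0,1,0],[0,0,0],0.01],
  [[0,0,0],[0,0,0],0.01],
  [[0,0,0],[0,0,0],0.01],
  [[0,0,0],[0,0,0],0.01],
  [[0,0,0],[0,0,0],0.01],
])

```text
time: 34.9
tcp_pos: [0.5944, -0.245, 0.1629]
tcp_rot: [-0.591, 0.024, -0.283, 0.755]
ft_force: [4.5, -3.0, -1.6]
opening: 0.0174
```

```bash
python3 ft.py; python3 look.py v wrist
```

```text
t 34.9 p [ 0.5944 -0.245   0.1629] op 0.0174 F [ 4.5 -3.  -1.6] q [ 0.94  0.91 -0.85  1.87  1.04  0.39 -0.95]
tip h,y,up mm [ 24.6 -58.4 147.6] tcp saddle [ 40.3 -58.4  45.2]
R in saddle [[0.709, 0.002, 0.705], [-0.705, 0.002, 0.709], [-0.0, -1.0, 0.003]]
F saddle [ 2.2 -4.3 -2.8] T saddle [-1.   -0.04  0.72]
t 34.9 p [ 0.5944 -0.245   0.1629] op 0.0174 F [ 4.5 -3.  -1.6] q [ 0.94  0.91 -0.85  1.87  1.04  0.39 -0.95]
saddle coords [ 40.3 -58.4  45.2]
[[0.709, 0.002, 0.705], [-0.705, 0.002, 0.709], [-0.0, -1.0, 0.003]]
```

View pics/v_wrist.png

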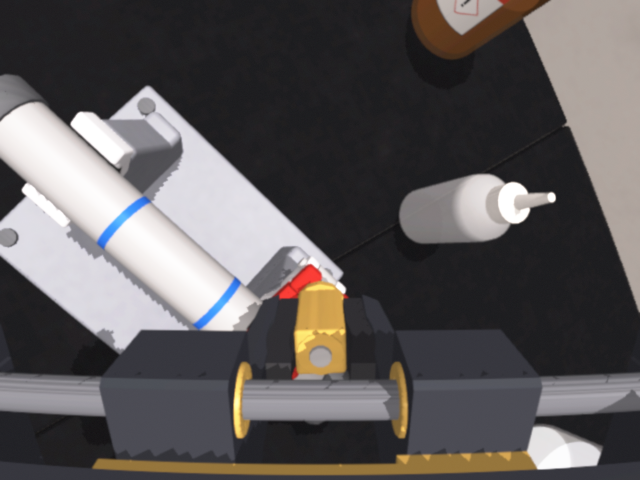

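servo_tool([
  [[0,-1.5,0],[0,0,0],0.01],
  [[0,0,0],[0,0,0],0.022],
  [[0,0,0],[0,0,0],0.03],
  [[0,0,0],[0,0,0],0.035],
  [[0,0,0],[0,-0.004,0],0.035],
  [[0,0,0],[0,-0.01,0],0.035],
  [[0,0,0],[0,-0.018,0],0.035],
  [[0,0,0],[0,-0.025,0],0.035],
  [[0,0,0],[0,-0.025,0],0.035],
  [[0,0,0],[0,-0.015,0],0.035],
])

```text
time: 35.95
tcp_pos: [0.5544, -0.2588, 0.2527]
tcp_rot: [-0.594, 0.015, -0.277, 0.755]
ft_force: [-0.0, 0.1, 0.7]
opening: 0.0349
```

```bash
python3 ft.py; python3 look.py w wrist side scene; python3 - <<'E'
from h import *
from cell import r
d=r.get_image("wrist")
for th in(0,.05,.1): print("th",th,[proj(d,sw(nutp(th,L)))[0].round(1).tolist() for L in(.031,.067,.07)])
for ph in(0,.06,.1): print("ph",ph,[((proj(ds[n],sw(lipp(ph,.08,.009,y)))[0]-c)*5).round(0).tolist() for n,c in(("side",(272,134)),("scene",(356,238))) for y in(-.045,-.075)])
for th in(0,.08): print("th",th,[((proj(ds[n],sw(nutp(th,L)))[0]-c)*5).round(0).tolist() for n,c in(("side",(272,134)),("scene",(356,238))) for L in(.031,.067)])
E
```

```text
t 35.95 p [ 0.5544 -0.2588  0.2527] op 0.0349 F [-0.   0.1  0.7] q [ 1.12  0.81 -1.07  1.87  0.85  0.57 -0.76]
tip h,y,up mm [-17.7 -58.4 237.3] tcp saddle [ 39.8 -58.4 144.4]
R in saddle [[0.725, 0.001, 0.688], [-0.688, 0.002, 0.725], [-0.001, -1.0, 0.002]]
F saddle [0.3 0.1 0.6] T saddle [-0.04  0.48  0.01]
t 35.95 p [ 0.5544 -0.2588  0.2527] op 0.0349 F [-0.   0.1  0.7] q [ 1.12  0.81 -1.07  1.87  0.85  0.57 -0.76]
saddle coords [ 39.8 -58.4 144.4]
[[0.725, 0.001, 0.688], [-0.688, 0.002, 0.725], [-0.001, -1.0, 0.002]]
side [272 134]
scene [356 238]
th 0 [[320.1, 239.9], [320.1, 257.7], [320.1, 259.4]]
th 0.05 [[321.8, 238.4], [324.3, 253.9], [324.5, 255.5]]
th 0.1 [[323.5, 236.8], [328.4, 250.1], [328.9, 251.4]]
ph 0 [[271.0, 298.0], [259.0, 266.0], [460.0, 197.0], [547.0, 219.0]]
ph 0.06 [[276.0, 291.0], [264.0, 259.0], [460.0, 194.0], [547.0, 217.0]]
ph 0.1 [[280.0, 286.0], [268.0, 255.0], [460.0, 193.0], [547.0, 215.0]]
th 0 [[285.0, 273.0], [315.0, 216.0], [498.0, 223.0], [503.0, 189.0]]
th 0.08 [[281.0, 272.0], [305.0, 214.0], [500.0, 216.0], [507.0, 174.0]]
```

View pics/w_wrist.png

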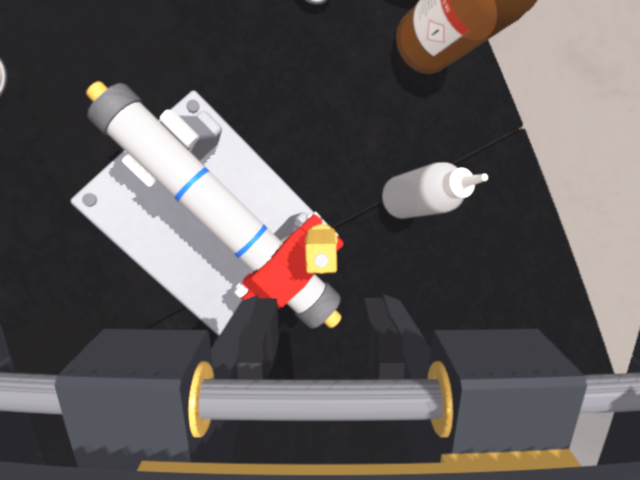

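View pics/w_side.png

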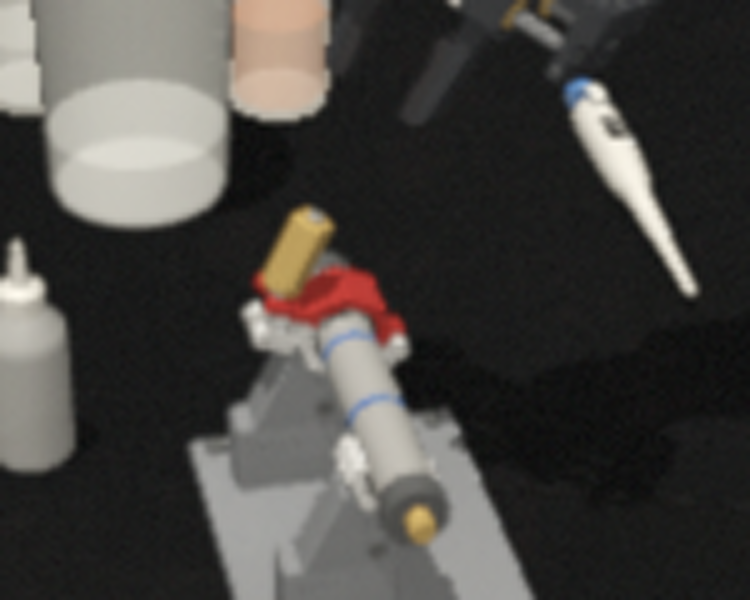

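View pics/w_scene.png

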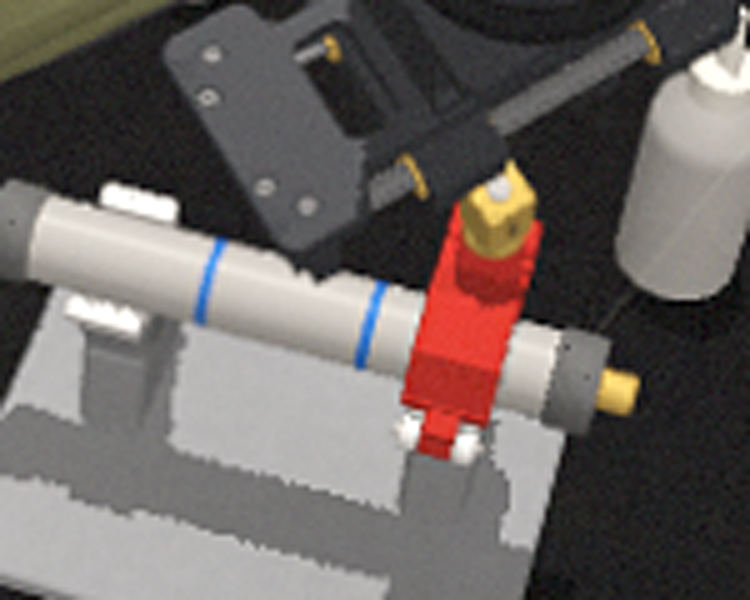

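```bash
python3 -c "
from cell import r
print(r.sign_off(), r.read_state()['time'])"
```

```text
the job is handed in; nothing more can be done
the job is handed in; nothing more can be done
```

The job is handed in at about 36 s of the 72 s allowed. The column lies in both seats, the red half is shut over it, the bolt is home in the slot and the nut is tightened. The hand-in gave no verdict.

**Column:** it touched the bottom of the seats with about 11 N. In the last pictures it lies in both seats, level and centred to within a few mm. I gripped it about 3 mm off its middle and corrected for that.

**Red half:** I swept it over with closed fingers and pressed on the lip until it resisted with about 17 N. In the last pictures it still looks shut.

**Bolt:** it stopped against about 12 N at the home position. The scene, side and wrist cameras all agree afterwards on a lean of 0 to 0.01 rad, against the 0.08 allowed.

**Nut:** I turned it in one grip. The gripper reached 134.8° (2.35 rad) and the torque rose to 0.7 N m, so it is at its stop. The retreat left its square unchanged.

**Robot and bystanders:** the gripper is open and about 10 cm clear, and reads no contact force. The dropper bottle looks unmoved in the last pictures. I did not measure the orange bottle, glass pot and dish again, but no move came close to them.

**What disagreed:**
- The scene and side cameras differed by about 4 mm on where the stand lies along the column. This did not matter within the tolerances.
- The first release of the nut let the arm jump about 7 mm. I re-centred it before turning.

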